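# Unload the specimen carousel into the two-tier case

### The arm

A 7-joint arm with a two-finger parallel gripper is mounted at the origin on the work surface. World frame = base frame: x ahead of the robot, y to its left, z up, the work surface at z = 0. Lengths are in m, angles in rad, forces in N, time in s.
With the tool pointing down it reaches from about 0.425 to 0.875 m from the base axis. Payload 4.7 kg.
Tool frame: the origin (TCP) lies midway between the tips of the shut fingers; the grasp point (between the pads) lies 19 mm behind it; z points along the fingers, y is the direction in which the jaws open and shut (so a half turn about z gives the same grasp; the last joint's range is limited). The gripper opens to 85 mm and grips with 20 to 120 N. Pads are 22 mm wide; open, the fingers measure 114 mm over their backs; the gripper's body (76 mm by 85 mm) begins 54 mm behind the grasp point. The pads swing forward as they close: fully open they stand 13 mm farther back than shut.
Start: joints at [-1.238, 0.321, -0.07, 1.45, 0.023, 1.371, -0.057], TCP at [0.204, 0.617, 0.231] pointing down, gripper open.
Joint ranges: [-2.86, 2.86], [-0.3, 2.09], [-1.38, 1.24], [0.06, 2.45], [-1.56, 4.7], [0.09, 2.05], [-2.69, 2.69]. Speed limits (rad/s): [2.57, 2.57, 3.14, 3.14, 3.14, 3.14, 3.14].

### API

Orientations are given as a unit quaternion [w, x, y, z].
In Python, from station import env, eyes gives the robot as it stands.
- The arm moves only by the tool servo_tool, never from a script. Its argument "rows" is a list of rows, each an object of numbers: "x", "y", "z": the shift along the tool's x, y, z in mm; "wx", "wy", "wz": the turn, a rotation vector about the tool's x, y, z in degrees. In form: [{"x": .., "y": .., "z": .., "wx": .., "wy": .., "wz": ..}, ...]. A call has 1 to 20 rows; each row is the pose to reach, as a shift and turn from the pose commanded when the call began, along the tool's axes at that moment; what a row does not reach only later rows make up. A row lasts 1/8 s, in which the tool goes at most 62.5 mm and 10.7 degrees, less where a joint would pass 70% of its speed; a pose out of reach is approached as far as the arm can. A call with a gripper value outside its range is refused whole. "hand" is the opening, from 0 (shut) to 1 (fully open), set as the call begins (left out, the last holds). The fingers move at their own pace and stop on an object; "force" is the grip in N (left out, the last holds). Time passes only in rows, so rows that repeat a pose let the fingers close. It gives the time, the measured TCP pose, the force and the opening at its end, in the units of the state.
- env.observe(): the state, without advancing time (a new reading comes with each control period).
- eyes.read_camera(name): name is "scene" or "top"; returns a dict with "pixels" (384x512x3 uint8, blue, green, red), "camera_matrix" (3x3 intrinsics, pixels), "rvec" (rotation vector, rad) and "tvec" (3), from world to camera coordinates, as OpenCV has them. Camera axes: x right, y down, z forward; pixel columns grow to the right and rows downward; lengths in m; the calibration is good to about 2 mm. A picture is of the moment at which its call begins. There is no depth.
- env.sign_off(): hands the job in, once; it reports no verdict.
The state is a dict: "clock": time; "joints": joint angles; "qd": joint speeds; "joint_torque": joint torques, N m; "ee_pos": TCP position; "orientation": TCP orientation; "contact_force": force on the tool from outside, world axes, zero at the start; "moment": the same for the moment, N m; "gripper_width": opening from 0.0 (shut) to 1.0 (fully open).
Only numpy, scipy, OpenCV 4.12 (cv2) and the standard library are available. Lean on these libraries where they do the work, as an engineer would, in place of code of your own. Each camera call takes 0.05 s, during which the arm holds its last target.

### The job

Turn the specimen carousel half a turn anticlockwise as far as its index stop so that the mounts come out from under the clear shield, lift the flap of the white case, and stand every mount from the carousel upright in an empty pocket of the lower tier, one to a pocket, leaving the mounts already stored there in their pockets. Then shut the flap fully and lay the mount key flat in the middle of the tray on top of it, lengthwise along the hinge, and turn the emptied carousel fully back to its other stop. Do not disturb the bottle, the jar or the beaker behind.

Things in the scene. Friction and masses are not known exactly. Their poses are not given: they have to be found in the camera images.
- carousel_base: grey base plate (265 x 220 mm) of the carousel; origin on the table under the disc's axis, z up. A clear dust shield (4 mm plate, underside 90 mm and top 94 mm above the table, x +46 to +150 mm, 190 mm wide) stands fixed over the far half of the disc; under it nothing can be picked from above
- carousel (a joint): angle of the carousel's aluminium disc (radius 125 mm, top face 40 mm above the table, rim lip 6 mm higher), rad; positive anticlockwise seen from above. Found within 0.35 of its 0 stop, mounts under the shield; the index stop at 3.14 is half a turn on, mounts then out in front (base's -x side). It stays where it is left; 0.06 N m turns it
- knob (a point): centre of the carousel's black bar knob, on the disc's axis 75 mm above the table: bar 50 mm long, 14 mm thick, 26 mm high (point half-way up) on a 16 mm spindle; the bar's length is the point's y axis. At joint 0 the point's axes are the carousel base's; it turns with the disc. Half a turn is best done in two grips of a quarter turn each
- case: white two-tier case, fixed; origin on the table under the middle of its pocket grid, x towards the hinge side (away from the robot). Walls x -79 to +87, y -84 to +84 mm, 52 mm high, inner floor 5 mm above the table. On that floor a black grid 10 mm high makes six pockets 50 mm square, 54 mm apart: 2 rows (x -27, +27 mm) of 3 (y -54, 0, +54 mm)
- flap (a joint): angle of the hinged divider flap over the lower tier, rad: 0 shut and flat, positive lifts its robot-side edge; limit 1.85. The hinge line runs along the case's y at case x = +84 mm, 55.5 mm above the table. The hinge is stiff: the flap stays where it is left; moving it takes 1 to 3 N at the bar
- flap_bar (a point): middle of the flap's round steel lifting bar (10 mm thick, 80 mm long along the case's y), which sticks out 45 mm beyond the flap's front edge, in front of the case; 208 mm from the hinge line in the plane of the flap; 57.5 mm above the table when shut
- tray (a point): centre of the floor of the upper tier, the shallow tray formed by the flap's top face (155 mm by 160 mm inside, rim 12 mm high), 58 mm above the table when shut; axes as the case's when shut, turning with the flap; the flap's underside is 53 mm above the table when shut
- key_center (a point): centre of the mount key: plain brass square handle 66 x 18 x 20 mm (along its x, y, z) with an 8 mm steel pin sticking out 22 mm at each end along x; 110 mm long in all; lies on the table, centre 10 mm up
- mount1_center (a point): centre (20 mm above its underside) of a specimen mount, if present (2 to 4 of them stand on the carousel): aluminium puck 32 mm across, 10 mm thick, with a 12 mm stem up to 34 mm and an 18 mm wide head up to 40 mm; its z points up the stem
- mount2_center (a point): centre (20 mm above its underside) of a specimen mount, if present (2 to 4 of them stand on the carousel): aluminium puck 32 mm across, 10 mm thick, with a 12 mm stem up to 34 mm and an 18 mm wide head up to 40 mm; its z points up the stem
- mount3_center (a point): centre (20 mm above its underside) of a specimen mount, if present (2 to 4 of them stand on the carousel): aluminium puck 32 mm across, 10 mm thick, with a 12 mm stem up to 34 mm and an 18 mm wide head up to 40 mm; its z points up the stem
- mount4_center (a point): centre (20 mm above its underside) of a specimen mount, if present (2 to 4 of them stand on the carousel): aluminium puck 32 mm across, 10 mm thick, with a 12 mm stem up to 34 mm and an 18 mm wide head up to 40 mm; its z points up the stem
- stored1_center (a point): centre of a mount of the same shape that is already stored in a pocket of the lower tier, if present (1 or 2 of them); hidden until the flap is lifted
- stored2_center (a point): centre of a mount of the same shape that is already stored in a pocket of the lower tier, if present (1 or 2 of them); hidden until the flap is lifted
- stored3_center (a point): centre of a mount of the same shape that is already stored in a pocket of the lower tier, if present (1 or 2 of them); hidden until the flap is lifted
- pocket1 (a point): centre of a pocket of the lower tier, 20 mm above its floor: where the centre of a mount standing there lies; z up, axes as the case's
- pocket2 (a point): centre of a pocket of the lower tier, 20 mm above its floor: where the centre of a mount standing there lies; z up, axes as the case's
- pocket3 (a point): centre of a pocket of the lower tier, 20 mm above its floor: where the centre of a mount standing there lies; z up, axes as the case's
- pocket4 (a point): centre of a pocket of the lower tier, 20 mm above its floor: where the centre of a mount standing there lies; z up, axes as the case's
- pocket5 (a point): centre of a pocket of the lower tier, 20 mm above its floor: where the centre of a mount standing there lies; z up, axes as the case's
- pocket6 (a point): centre of a pocket of the lower tier, 20 mm above its floor: where the centre of a mount standing there lies; z up, axes as the case's
- wash_bottle: white bottle 130 mm tall, a bystander to leave alone; origin at its underside
- jar: small amber jar 55 mm tall, a bystander to leave alone; origin at its underside
- beaker: glass cup 80 mm tall, a bystander to leave alone; origin at its underside

How it is judged:
By the outcome, as a careful person would: the job done as asked, in the order asked, and still so for the second after the job is handed in, with the robot touching nothing.
Of mount1, mount2, mount3, mount4 only 2 to 4 are there at a start; the rules pass over those that are not, and their reading is None.
Of stored1, stored2, stored3 only 1 to 2 are there at a start; the rules pass over those that are not, and their reading is None.
At some moment in a run one of mount1, mount2, mount3, mount4, key may be knocked a few centimetres aside while the robot is not near it.
Once in a run the grip may slacken for a moment while it holds something.
It also fails if it takes over 210 s, if anything falls off the work surface, if the arm or the gripper's body presses on something with over 40 N, if the wrist force passes 120 N, or if a joint passes its speed limit or range.

## Working session

There is one attempt and no reset: what is moved stays moved. The work goes in short steps, Python scripts to look and compute and a tool call to move; the robot and the scene stay as the last step left them, time stands still between calls to the robot, and variables do not carry over. Pictures are saved under pics/ and viewed, and the job is handed in when it is done.

Besides the shell and the picture viewer there is one more tool, called after "Emit:" as name(argument=value, ...) on one line, values as JSON. servo_tool: Moves the arm, as the interface text tells. Its arguments: {"type":"object","properties":{"rows":{"type":"array"},"hand":{"type":"number"},"force":{"type":"number"}},"required":["rows"]}

```bash
ls; mkdir -p pics; cat > h.py <<'E'
import numpy as np, cv2
from scipy.spatial.transform import Rotation as R
from station import env, eyes
def cam(n):
    c=eyes.read_camera(n); return c
def save(c,name,crop=None,s=1):
    p=c["pixels"]
    if crop: u0,v0,u1,v1=crop; p=p[v0:v1,u0:u1]
    if s!=1: p=cv2.resize(p,None,fx=s,fy=s,interpolation=cv2.INTER_CUBIC)
    cv2.imwrite("pics/"+name+".png",p)
def ray(c,u,v):
    K=np.array(c["camera_matrix"]);Rm=cv2.Rodrigues(np.array(c["rvec"],float))[0];t=np.array(c["tvec"],float).ravel()
    return -Rm.T@t, Rm.T@np.linalg.inv(K)@np.array([u,v,1.])
def onz(c,u,v,z):
    o,d=ray(c,u,v); return o+d*(z-o[2])/d[2]
def proj(c,P):
    return cv2.projectPoints(np.array(P,float).reshape(-1,3),np.array(c["rvec"],float),np.array(c["tvec"],float),np.array(c["camera_matrix"],float),None)[0].reshape(-1,2)
E
python3 - <<'E'
from h import *
s=env.observe(); print(s)
for n in("scene","top"):
    c=cam(n);save(c,n+"0");print(n,ray(c,256,192),c["camera_matrix"])
E
```

```text
pics
{'clock': 0.0, 'joints': array([-1.23789681,  0.32183315, -0.07011016,  1.45169214,  0.0226001 ,
        1.3708201 , -0.05691792]), 'qd': array([-0.00093057, -0.00138239,  0.00121806,  0.00281624, -0.0001625 ,
        0.00052528, -0.00206371]), 'joint_torque': array([-1.65974002e-04, -4.93578780e+01, -3.82762151e-01, -3.14343882e+01,
        1.27271534e-02,  1.09771761e-02, -1.03874430e-05]), 'ee_pos': array([0.20358596, 0.61671038, 0.23020852]), 'orientation': array([-1.10028323e-04,  1.58707172e-01,  9.87325209e-01, -9.76419323e-04]), 'contact_force': array([0.15181432, 0.83394199, 0.26873971]), 'moment': array([-0.00048882, -0.03053183, -0.01255262]), 'gripper_width': 1.0020825213745252}
scene (array([1.36187282, 0.51353817, 0.88890426]), array([-0.63395833, -0.41668025, -0.65160937])) [[472.48478582   0.         250.84865709]
 [  0.         472.48478582 192.58035148]
 [  0.           0.           1.        ]]
top (array([0.39424512, 0.01049151, 1.05033857]), array([ 0.19154534,  0.01375428, -0.98140631])) [[476.1961644    0.         257.47009089]
 [  0.         476.1961644  194.50197524]
 [  0.           0.           1.        ]]
```

View pics/scene0.png

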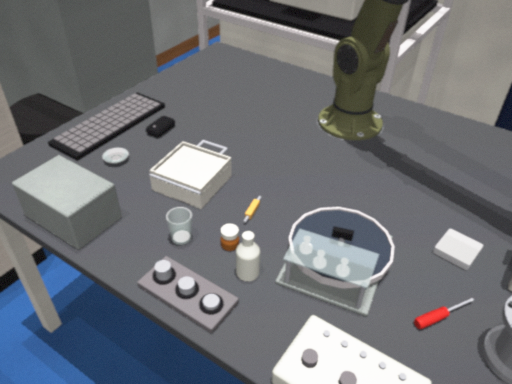

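View pics/top0.png

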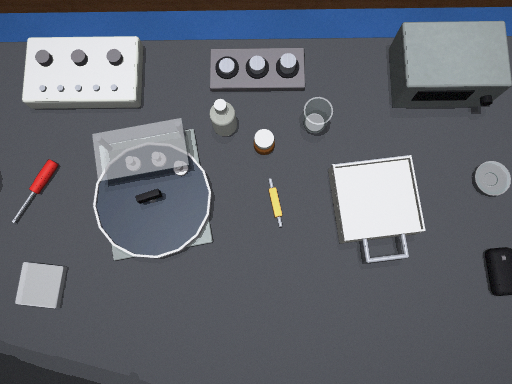

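```bash
python3 - <<'E'
from h import *
c=cam("top");save(c,"t1",(85,110,225,270),5);save(c,"t2",(255,140,435,275),4)
c=cam("scene");save(c,"s1",(270,195,410,315),5)
E
```

```text
(no output)
```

View pics/t1.png

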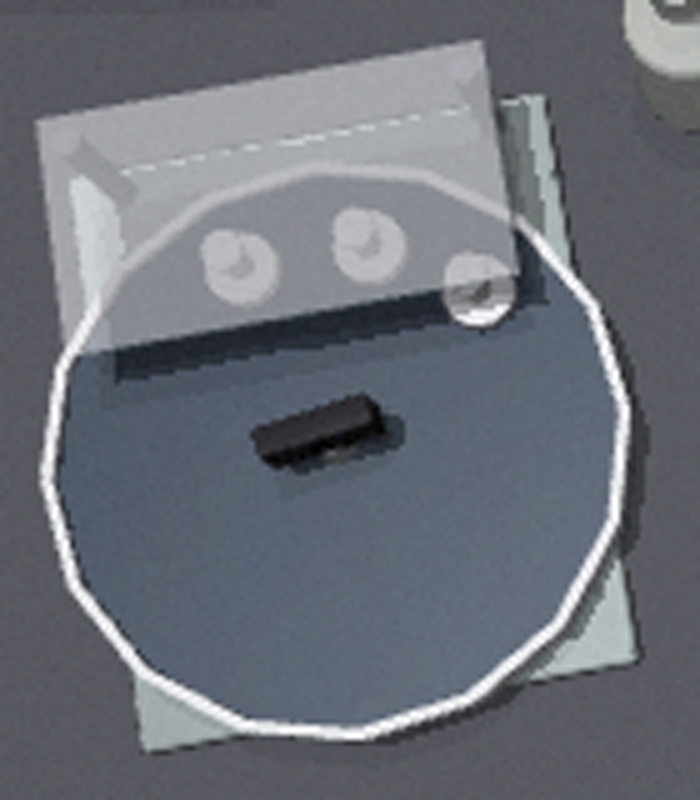

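View pics/t2.png

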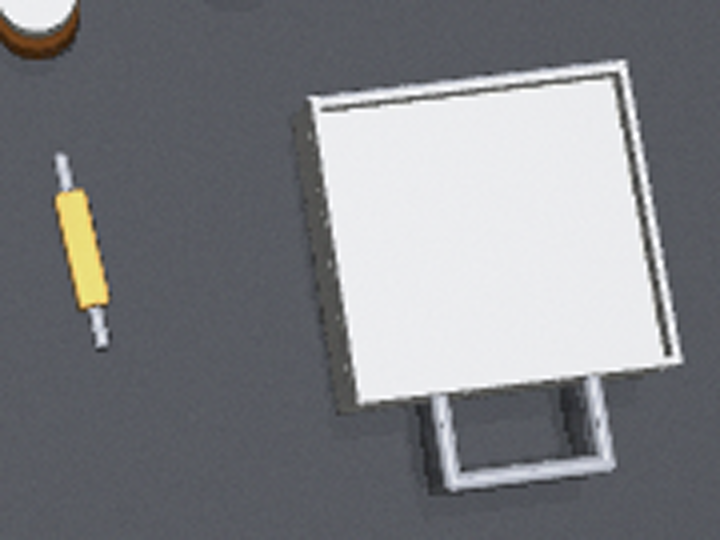

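View pics/s1.png

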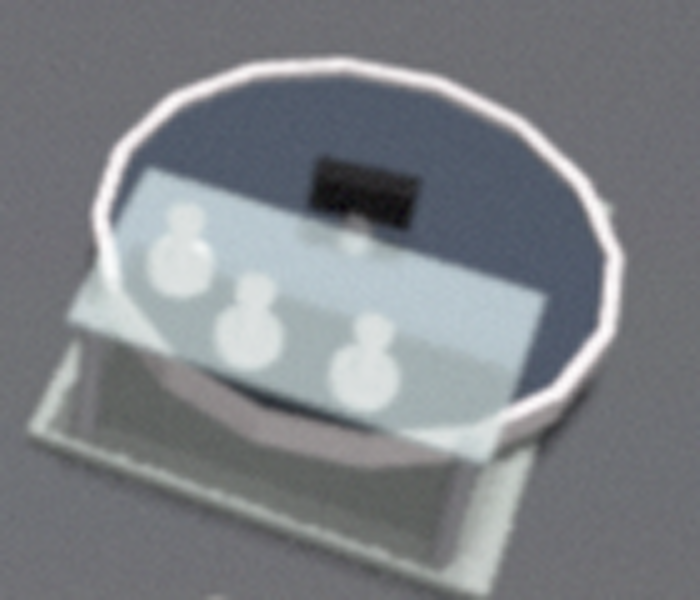

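```bash
python3 - <<'E'
from h import *
c=cam("top")
f=lambda p,z:onz(c,85+p[0]/5,110+p[1]/5,z)
g=lambda p,z:onz(c,255+p[0]/4,140+p[1]/4,z)
A=[f(p,0.005) for p in((147,750),(635,660),(545,97))]
print("plate",A,np.linalg.norm(A[0]-A[1]),np.linalg.norm(A[1]-A[2]))
d=A[0]-A[1];print("yaw y axis",np.degrees(np.arctan2(-d[0],d[1])));d=A[2]-A[1];print(np.degrees(np.arctan2(d[1],d[0])))
# rim fit
rim=[(45,485),(62,365),(115,272),(195,205),(322,168),(430,178),(510,218),(595,305),(625,410),(615,520),(562,628),(475,700),(360,735),(245,725),(150,670),(72,582)]
P=np.array([f(p,0.046)[:2] for p in rim])
M=np.c_[2*P,np.ones(len(P))];s=np.linalg.lstsq(M,(P**2).sum(1),rcond=None)[0];print("rim",s[:2],np.sqrt(s[2]+s[0]**2+s[1]**2))
# knob ends top face
k=[f(p,0.088) for p in((252,432),(365,393),(383,418),(268,450))];print("knob",k)
print("shield",[f(p,0.094) for p in((37,120),(482,40),(520,272),(65,355))])
print("case top",[g(p,0.070) for p in((310,97),(627,60),(683,360),(357,405))])
print("bar",[g(p,0.0575) for p in((452,485),(612,465))])
print("key",[g(p,z) for p,z in(((60,155),.01),((102,347),.01),((70,193),.02),((92,305),.02))])
E
```

```text
plate [array([0.44982032, 0.33565884, 0.005     ]), array([0.48735358, 0.12249531, 0.005     ]), array([0.74618772, 0.16664605, 0.005     ])] 0.2164426913848514 0.26257265795332646
yaw y axis 9.986124388994817
9.68008540432929
rim [0.57722623 0.24754605] 0.12506572292188237
knob [array([0.57521382, 0.27274556, 0.088     ]), array([0.59117595, 0.2265405 , 0.088     ]), array([0.58057669, 0.21875939, 0.088     ]), array([0.56760928, 0.26582872, 0.088     ])]
shield [array([0.70853239, 0.36731067, 0.094     ]), array([0.74169898, 0.18046282, 0.094     ]), array([0.64051676, 0.16239415, 0.094     ]), array([0.60716072, 0.34986815, 0.094     ])]
case top [array([ 0.64387404, -0.1381167 ,  0.07      ]), array([ 0.66233612, -0.30655706,  0.07      ]), array([ 0.50257744, -0.32450187,  0.07      ]), array([ 0.48084809, -0.15624413,  0.07      ])]
bar [array([ 0.44036172, -0.2055305 ,  0.0575    ]), array([ 0.44994468, -0.28835096,  0.0575    ])]
key [array([ 0.62719036, -0.00644981,  0.01      ]), array([ 0.51909095, -0.02817631,  0.01      ]), array([ 0.603423  , -0.01154279,  0.02      ]), array([ 0.54096285, -0.02272522,  0.02      ])]
```

```bash
cat >> h.py <<'E'
def Rdown(th):
    a=np.radians(th);return np.array([[-np.sin(a),np.cos(a),0],[np.cos(a),np.sin(a),0],[0,0,-1]]).T
def go(*targets):
    """targets: (x,y,z mm, theta deg) -> rows from present pose"""
    s=env.observe();q=s["orientation"];R0=R.from_quat([q[1],q[2],q[3],q[0]]).as_matrix();p0=s["ee_pos"]
    yv=R0[:,1];print("t",round(s["clock"],2),"pos",np.round(p0*1000,1),"theta",round(np.degrees(np.arctan2(yv[1],yv[0])),1),"j",np.round(s["joints"],2),"w",round(s["gripper_width"],3),"F",np.round(s["contact_force"],1))
    for t in targets:
        d=R0.T@(np.array(t[:3])/1000-p0)*1000
        T=t[4] if len(t)>4 else Rdown(t[3])
        w=R.from_matrix(R0.T@T).as_rotvec(degrees=True)
        print(t[:4],'{"x":%.1f,"y":%.1f,"z":%.1f,"wx":%.1f,"wy":%.1f,"wz":%.1f}'%(*d,*w))
E
python3 - <<'E'
from h import *
go((578,246.5,150,17),(578,246.5,60,17))
E
```

```text
t 0.25 pos [203.7 617.  230.8] theta 71.7 j [-1.24  0.32 -0.07  1.45  0.02  1.37 -0.06] w 0.999 F [-0.2  0.3  0.2]
(578, 246.5, 150, 17) {"x":-471.6,"y":-234.5,"z":81.1,"wx":-0.0,"wy":0.0,"wz":54.7}
(578, 246.5, 60, 17) {"x":-471.5,"y":-234.4,"z":171.1,"wx":-0.0,"wy":0.0,"wz":54.7}
```

Emit:
servo_tool(rows=[{"x":-471.6,"y":-234.5,"z":61,"wz":54.7},{"x":-471.6,"y":-234.5,"z":61,"wz":54.7},{"x":-471.6,"y":-234.5,"z":61,"wz":54.7},{"x":-471.6,"y":-234.5,"z":61,"wz":54.7},{"x":-471.6,"y":-234.5,"z":61,"wz":54.7},{"x":-471.6,"y":-234.5,"z":81,"wz":54.7},{"x":-471.6,"y":-234.5,"z":81,"wz":54.7},{"x":-471.6,"y":-234.5,"z":81,"wz":54.7},{"x":-471.6,"y":-234.5,"z":81,"wz":54.7},{"x":-471.6,"y":-234.5,"z":81,"wz":54.7},{"x":-471.6,"y":-234.5,"z":81,"wz":54.7}], hand=0.42, force=40)

```text
invalid input
```

```bash
python3 - <<'E'
from h import *
go((578,246.5,62,17))
c=cam("top");save(c,"t3",(85,110,245,270),4)
c=cam("scene");save(c,"s3",(250,115,410,275),4)
E
```

```text
t 0.25 pos [203.7 617.  230.8] theta 71.7 j [-1.24  0.32 -0.07  1.45  0.02  1.37 -0.06] w 0.999 F [-0.2  0.3  0.2]
(578, 246.5, 62, 17) {"x":-471.5,"y":-234.4,"z":169.1,"wx":-0.0,"wy":0.0,"wz":54.7}
```

View pics/s3.png

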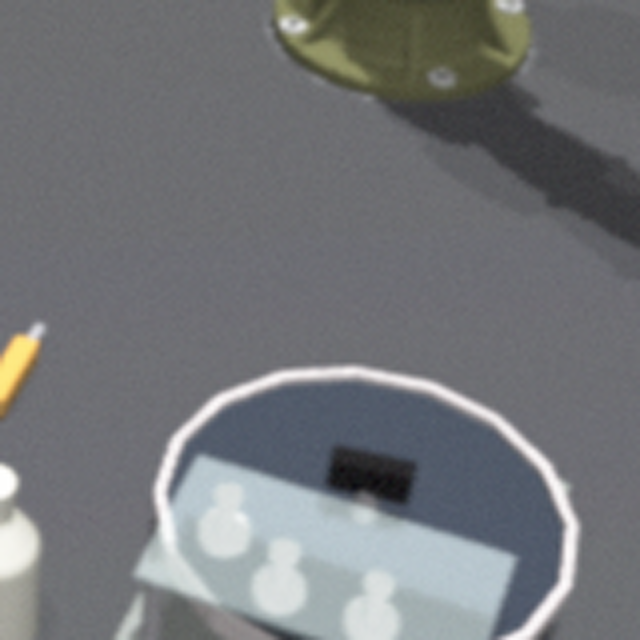

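View pics/t3.png

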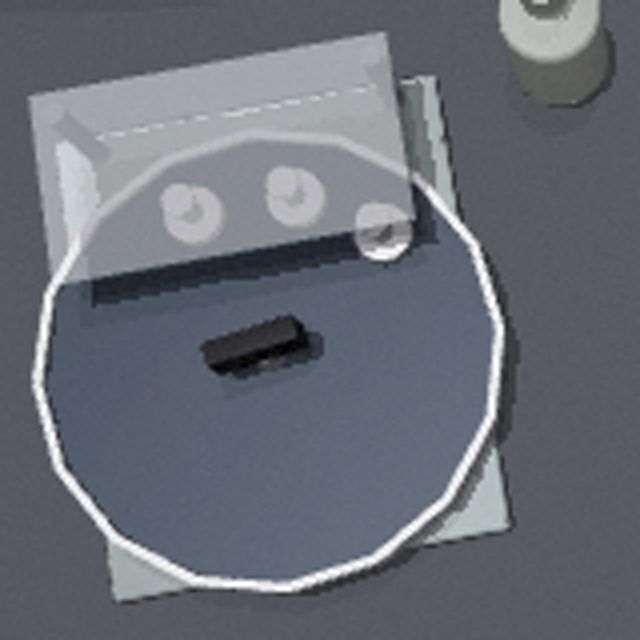

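Emit:
servo_tool(rows=[{"x":-471.6,"y":-234.5,"z":61,"wx":0,"wy":0,"wz":54.7},{"x":-471.6,"y":-234.5,"z":61,"wx":0,"wy":0,"wz":54.7},{"x":-471.6,"y":-234.5,"z":61,"wx":0,"wy":0,"wz":54.7},{"x":-471.6,"y":-234.5,"z":61,"wx":0,"wy":0,"wz":54.7},{"x":-471.6,"y":-234.5,"z":61,"wx":0,"wy":0,"wz":54.7},{"x":-471.6,"y":-234.5,"z":81,"wx":0,"wy":0,"wz":54.7},{"x":-471.6,"y":-234.5,"z":81,"wx":0,"wy":0,"wz":54.7},{"x":-471.6,"y":-234.5,"z":81,"wx":0,"wy":0,"wz":54.7},{"x":-471.6,"y":-234.5,"z":81,"wx":0,"wy":0,"wz":54.7},{"x":-471.6,"y":-234.5,"z":81,"wx":0,"wy":0,"wz":54.7},{"x":-471.6,"y":-234.5,"z":81,"wx":0,"wy":0,"wz":54.7}], hand=0.42, force=40)

```text
clock: 1.72
ee_pos: [0.5774, 0.2481, 0.1504]
orientation: [-0.001, 0.594, 0.804, 0.0]
contact_force: [-0.4, 0.5, 0.5]
gripper_width: 0.421
```

```bash
python3 - <<'E'
from h import *
go((578,246.5,62,17))
c=cam("top");save(c,"t4",(85,110,245,270),4)
c=cam("scene");save(c,"s4",(250,115,410,275),4)
E
```

```text
t 1.73 pos [577.4 248.1 150.4] theta 17.1 j [-0.71  0.33  0.32  1.62 -0.11  1.21 -0.06] w 0.421 F [-0.4  0.5  0.5]
(578, 246.5, 62, 17) {"x":-1.8,"y":0.1,"z":88.4,"wx":-0.0,"wy":-0.1,"wz":0.1}
```

View pics/s4.png

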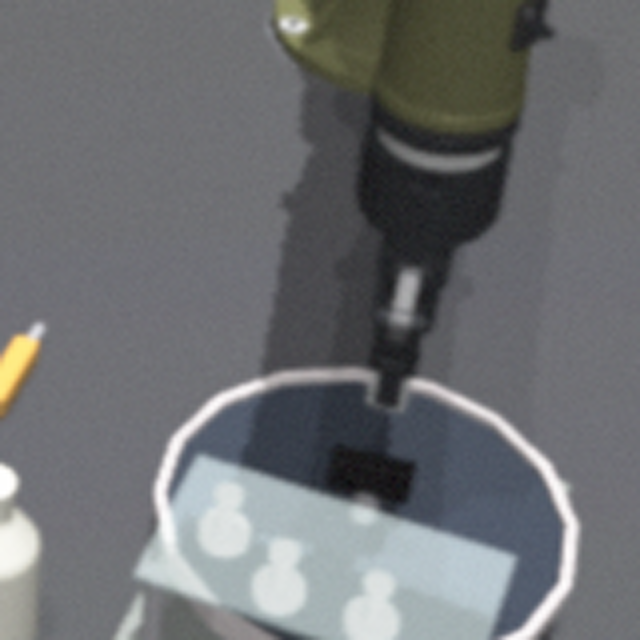

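View pics/t4.png

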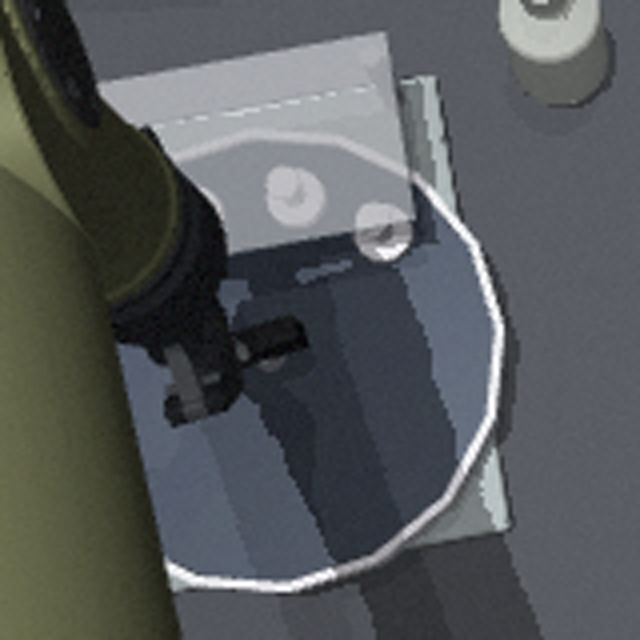

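Emit:
servo_tool(rows=[{"x":-1.8,"y":0,"z":44,"wx":0,"wy":0,"wz":0},{"x":-1.8,"y":0,"z":88,"wx":0,"wy":0,"wz":0},{"x":-1.8,"y":0,"z":88,"wx":0,"wy":0,"wz":0},{"x":-1.8,"y":0,"z":88,"wx":0,"wy":0,"wz":0}])

```text
clock: 2.33
ee_pos: [0.5793, 0.2464, 0.0642]
orientation: [0.0, 0.594, 0.804, 0.001]
contact_force: [0.0, 0.4, 0.4]
gripper_width: 0.42
```

Emit:
servo_tool(rows=[{"x":0,"y":0,"z":0,"wx":0,"wy":0,"wz":0},{"x":0,"y":0,"z":0,"wx":0,"wy":0,"wz":0},{"x":0,"y":0,"z":0,"wx":0,"wy":0,"wz":0},{"x":0,"y":0,"z":0,"wx":0,"wy":0,"wz":0},{"x":0,"y":0,"z":0,"wx":0,"wy":0,"wz":0}], hand=0, force=40)

```text
clock: 2.95
ee_pos: [0.579, 0.2458, 0.065]
orientation: [-0.0, 0.594, 0.804, 0.001]
contact_force: [-3.2, -0.3, 6.8]
gripper_width: 0.156
```

```bash
python3 - <<'E'
from h import *
go((577.5,246.5,62,103))
c=cam("scene");save(c,"s5",(250,115,410,275),4)
E
```

```text
t 2.95 pos [579.  245.8  65. ] theta 17.0 j [-0.69  0.41  0.31  1.7  -0.14  1.05 -0.04] w 0.156 F [-3.2 -0.3  6.8]
(577.5, 246.5, 62, 103) {"x":1.1,"y":-1.2,"z":3.0,"wx":0.1,"wy":0.0,"wz":-86.0}
```

View pics/s5.png

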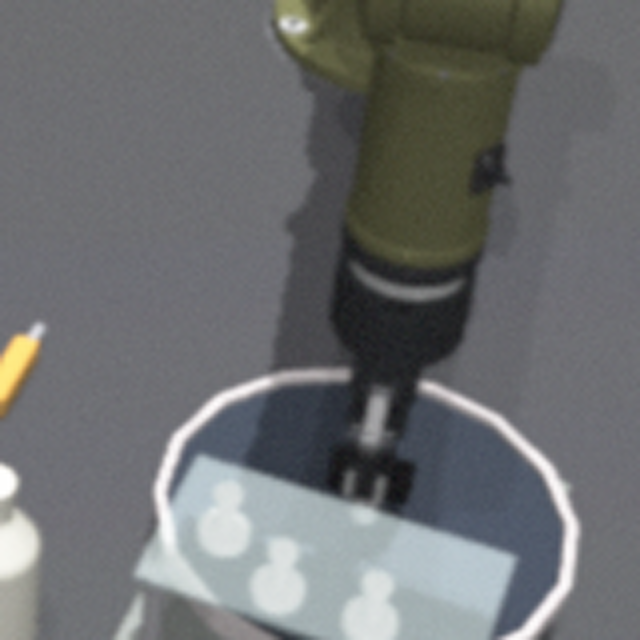

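Emit:
servo_tool(rows=[{"x":0,"y":0,"z":0,"wx":0,"wy":0,"wz":-1},{"x":0,"y":-0.2,"z":0,"wx":0,"wy":0,"wz":-3},{"x":0,"y":-0.4,"z":0,"wx":0,"wy":0,"wz":-6},{"x":0,"y":-0.6,"z":0,"wx":0,"wy":0,"wz":-10},{"x":0,"y":-0.8,"z":0,"wx":0,"wy":0,"wz":-15},{"x":0,"y":-1,"z":0,"wx":0,"wy":0,"wz":-20.5},{"x":0,"y":-1,"z":0,"wx":0,"wy":0,"wz":-26},{"x":0,"y":-1,"z":0,"wx":0,"wy":0,"wz":-31.5},{"x":0,"y":-1,"z":0,"wx":0,"wy":0,"wz":-37},{"x":0,"y":-1,"z":0,"wx":0,"wy":0,"wz":-42.5},{"x":0,"y":-1,"z":0,"wx":0,"wy":0,"wz":-48},{"x":0,"y":-1,"z":0,"wx":0,"wy":0,"wz":-53.5},{"x":0,"y":-1,"z":0,"wx":0,"wy":0,"wz":-59},{"x":0,"y":-1,"z":0,"wx":0,"wy":0,"wz":-64.5},{"x":0,"y":-1,"z":0,"wx":0,"wy":0,"wz":-70},{"x":0,"y":-1,"z":0,"wx":0,"wy":0,"wz":-75},{"x":0,"y":-1,"z":0,"wx":0,"wy":0,"wz":-79},{"x":0,"y":-1,"z":0,"wx":0,"wy":0,"wz":-82},{"x":0,"y":-1,"z":0,"wx":0,"wy":0,"wz":-84},{"x":0,"y":-1,"z":0,"wx":0,"wy":0,"wz":-85}])

```text
clock: 5.5
ee_pos: [0.5805, 0.2482, 0.0651]
orientation: [0.004, -0.106, 0.994, 0.002]
contact_force: [5.7, 5.4, -1.6]
gripper_width: 0.154
```

```bash
python3 - <<'E'
from h import *
go((578,246.5,62,103))
c=cam("scene");save(c,"s6",(250,155,410,315),4)
E
```

```text
t 5.5 pos [580.5 248.2  65.1] theta 102.1 j [-0.49  0.4   0.05  1.69 -0.03  1.04  1.36] w 0.154 F [ 5.7  5.4 -1.6]
(578, 246.5, 62, 103) {"x":2.8,"y":-1.1,"z":3.0,"wx":0.2,"wy":0.5,"wz":-0.9}
```

View pics/s6.png

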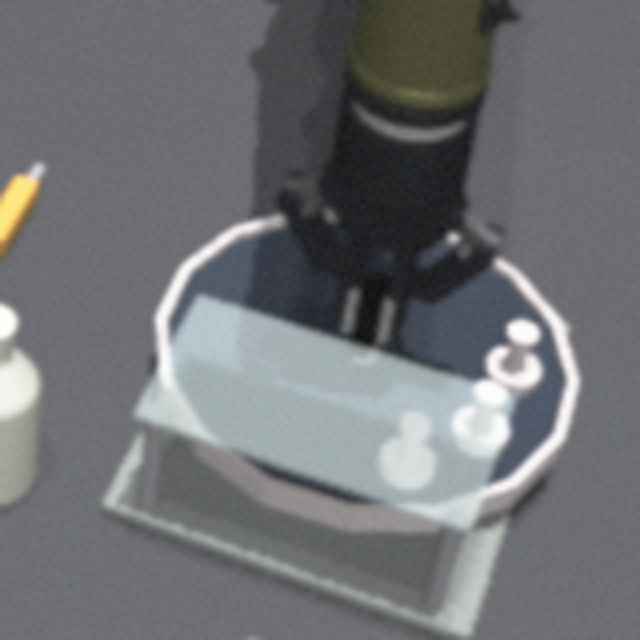

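Emit:
servo_tool(rows=[{"x":0,"y":0,"z":0,"wx":0,"wy":0,"wz":0},{"x":0,"y":0,"z":0,"wx":0,"wy":0,"wz":0},{"x":2,"y":0,"z":-25,"wx":0,"wy":0,"wz":0},{"x":2,"y":0,"z":-50,"wx":0,"wy":0,"wz":0},{"x":2,"y":0,"z":-50,"wx":0,"wy":0,"wz":10},{"x":2,"y":0,"z":-50,"wx":0,"wy":0,"wz":20},{"x":2,"y":0,"z":-50,"wx":0,"wy":0,"wz":30},{"x":2,"y":0,"z":-50,"wx":0,"wy":0,"wz":40},{"x":2,"y":0,"z":-50,"wx":0,"wy":0,"wz":50},{"x":2,"y":0,"z":-50,"wx":0,"wy":0,"wz":60},{"x":2,"y":0,"z":-50,"wx":0,"wy":0,"wz":70},{"x":2,"y":0,"z":-50,"wx":0,"wy":0,"wz":80},{"x":2,"y":0,"z":-50,"wx":0,"wy":0,"wz":90},{"x":2,"y":0,"z":-50,"wx":0,"wy":0,"wz":100},{"x":2,"y":0,"z":-50,"wx":0,"wy":0,"wz":110},{"x":2,"y":0,"z":-50,"wx":0,"wy":0,"wz":120},{"x":2,"y":0,"z":-50,"wx":0,"wy":0,"wz":130},{"x":2,"y":0,"z":-50,"wx":0,"wy":0,"wz":140},{"x":2,"y":0,"z":-50,"wx":0,"wy":0,"wz":150},{"x":2,"y":0,"z":-50,"wx":0,"wy":0,"wz":160}], hand=0.42)

```text
clock: 8.05
ee_pos: [0.5756, 0.2439, 0.1125]
orientation: [-0.0, 0.962, 0.273, -0.0]
contact_force: [-0.1, -0.2, 0.2]
gripper_width: 0.421
```

```bash
python3 - <<'E'
from h import *
go((578,246.5,110,-77),(578,246.5,63,-77))
c=cam("top");save(c,"t7",(85,110,245,270),4)
c=cam("scene");save(c,"s7",(250,155,410,315),4)
E
```

```text
t 8.05 pos [575.6 243.9 112.5] theta -58.3 j [-0.84  0.38  0.49  1.67 -0.19  1.14 -1.31] w 0.421 F [-0.1 -0.2  0.2]
(578, 246.5, 110, -77) {"x":3.4,"y":-0.9,"z":2.5,"wx":-0.0,"wy":0.0,"wz":18.7}
(578, 246.5, 63, -77) {"x":3.4,"y":-0.9,"z":49.5,"wx":-0.0,"wy":0.0,"wz":18.7}
```

View pics/s7.png

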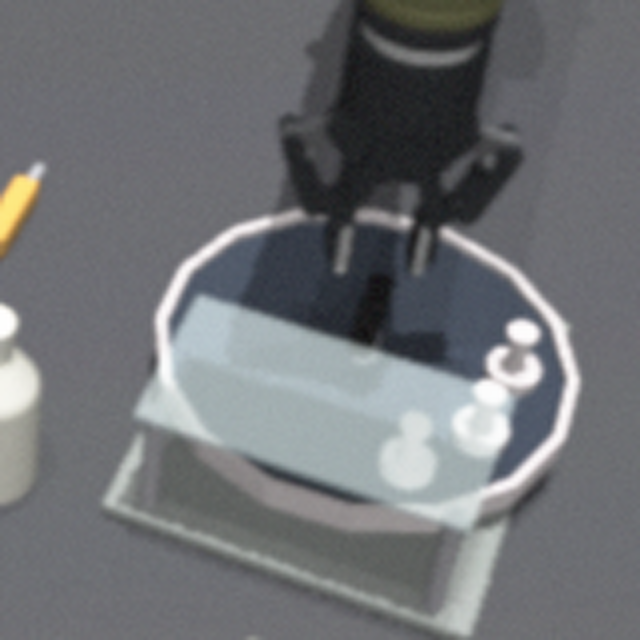

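View pics/t7.png

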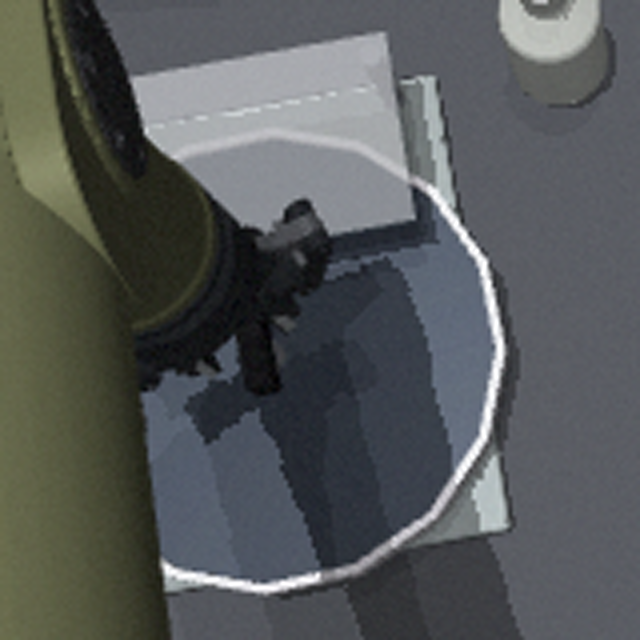

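Emit:
servo_tool(rows=[{"x":3.4,"y":-1,"z":2,"wx":0,"wy":0,"wz":9.5},{"x":3.4,"y":-1,"z":2,"wx":0,"wy":0,"wz":19},{"x":3.4,"y":-1,"z":10,"wx":0,"wy":0,"wz":19},{"x":3.4,"y":-1,"z":30,"wx":0,"wy":0,"wz":19},{"x":3.4,"y":-1,"z":49,"wx":0,"wy":0,"wz":19},{"x":3.4,"y":-1,"z":49,"wx":0,"wy":0,"wz":19},{"x":3.4,"y":-1,"z":49,"wx":0,"wy":0,"wz":19}])

```text
clock: 9.02
ee_pos: [0.5782, 0.2468, 0.0632]
orientation: [0.0, 0.994, 0.114, -0.0]
contact_force: [-0.4, 0.6, 0.1]
gripper_width: 0.422
```

Emit:
servo_tool(rows=[{"x":0,"y":0,"z":0,"wx":0,"wy":0,"wz":0},{"x":0,"y":0,"z":0,"wx":0,"wy":0,"wz":0},{"x":0,"y":0,"z":0,"wx":0,"wy":0,"wz":0},{"x":0,"y":0,"z":0,"wx":0,"wy":0,"wz":0},{"x":0,"y":0,"z":0,"wx":0,"wy":0,"wz":0}], hand=0, force=40)

```text
clock: 9.65
ee_pos: [0.5785, 0.2478, 0.0642]
orientation: [-0.001, 0.994, 0.114, 0.001]
contact_force: [-1.1, 1.9, 4.9]
gripper_width: 0.156
```

Emit:
servo_tool(rows=[{"x":0,"y":0,"z":0,"wx":0,"wy":0,"wz":-1},{"x":0,"y":0,"z":0,"wx":0,"wy":0,"wz":-3},{"x":0,"y":0,"z":0,"wx":0,"wy":0,"wz":-6},{"x":0,"y":0,"z":0,"wx":0,"wy":0,"wz":-10},{"x":0,"y":0,"z":0,"wx":0,"wy":0,"wz":-15},{"x":0,"y":0,"z":0,"wx":0,"wy":0,"wz":-20.5},{"x":0,"y":0,"z":0,"wx":0,"wy":0,"wz":-26},{"x":0,"y":0,"z":0,"wx":0,"wy":0,"wz":-31.5},{"x":0,"y":0,"z":0,"wx":0,"wy":0,"wz":-37},{"x":0,"y":0,"z":0,"wx":0,"wy":0,"wz":-42.5},{"x":0,"y":0,"z":0,"wx":0,"wy":0,"wz":-48},{"x":0,"y":0,"z":0,"wx":0,"wy":0,"wz":-53.5},{"x":0,"y":0,"z":0,"wx":0,"wy":0,"wz":-59},{"x":0,"y":0,"z":0,"wx":0,"wy":0,"wz":-64},{"x":0,"y":0,"z":0,"wx":0,"wy":0,"wz":-68},{"x":0,"y":0,"z":0,"wx":0,"wy":0,"wz":-71},{"x":0,"y":0,"z":0,"wx":0,"wy":0,"wz":-74},{"x":0,"y":0,"z":0,"wx":0,"wy":0,"wz":-77},{"x":0,"y":0,"z":0,"wx":0,"wy":0,"wz":-79},{"x":0,"y":0,"z":0,"wx":0,"wy":0,"wz":-80}])

```text
clock: 12.15
ee_pos: [0.5784, 0.2479, 0.0642]
orientation: [-0.0, 0.688, 0.726, 0.001]
contact_force: [-0.2, 1.8, 5.7]
gripper_width: 0.157
```

```bash
python3 - <<'E'
from h import *
go((578,246.5,62,10));print(env.observe()["moment"])
c=cam("scene");save(c,"s8",(250,155,410,315),4)
E
```

```text
t 12.15 pos [578.4 247.9  64.2] theta 3.1 j [-0.67  0.41  0.27  1.7  -0.13  1.05 -0.3 ] w 0.157 F [-0.2  1.8  5.7]
(578, 246.5, 62, 10) {"x":-1.4,"y":-0.5,"z":2.2,"wx":0.1,"wy":-0.1,"wz":-6.9}
[ 0.3951965   0.27228278 -0.06506115]
```

View pics/s8.png

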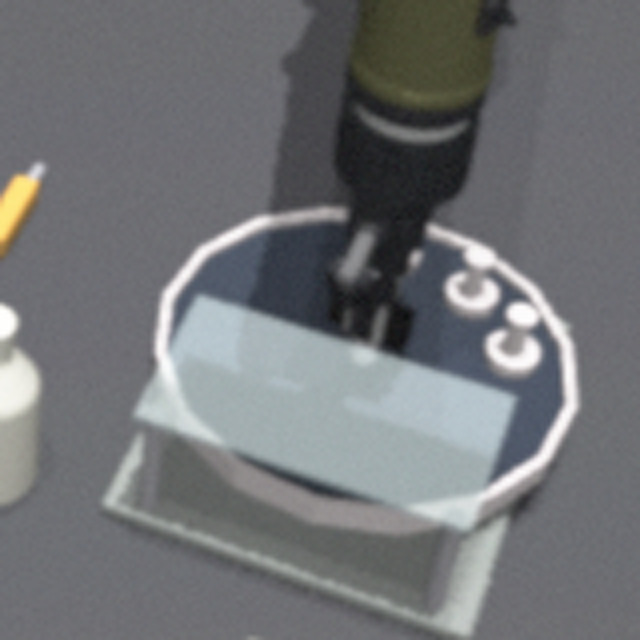

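Emit:
servo_tool(rows=[{"x":0,"y":0,"z":0,"wx":0,"wy":0,"wz":-2},{"x":0,"y":0,"z":0,"wx":0,"wy":0,"wz":-4},{"x":0,"y":0,"z":0,"wx":0,"wy":0,"wz":-6},{"x":0,"y":0,"z":0,"wx":0,"wy":0,"wz":-8},{"x":0,"y":0,"z":0,"wx":0,"wy":0,"wz":-10},{"x":0,"y":0,"z":0,"wx":0,"wy":0,"wz":-10},{"x":0,"y":0,"z":0,"wx":0,"wy":0,"wz":-10}])

```text
clock: 13.08
ee_pos: [0.5783, 0.2479, 0.0642]
orientation: [-0.001, 0.624, 0.782, 0.001]
contact_force: [-0.8, 2.1, 5.8]
gripper_width: 0.157
```

```bash
python3 - <<'E'
from h import *
go((578,246.5,62,10));print(env.observe()["moment"])
E
```

```text
t 13.07 pos [578.3 247.9  64.2] theta 12.8 j [-0.64  0.41  0.24  1.7  -0.11  1.05 -0.14] w 0.157 F [-0.8  2.1  5.8]
(578, 246.5, 62, 10) {"x":-1.3,"y":-0.6,"z":2.2,"wx":0.1,"wy":-0.1,"wz":2.8}
[ 0.5852687   0.3142167  -1.17204617]
```

Emit:
servo_tool(rows=[{"x":0,"y":0,"z":0,"wx":0,"wy":0,"wz":0},{"x":0,"y":0,"z":0,"wx":0,"wy":0,"wz":0},{"x":0,"y":0,"z":-25,"wx":0,"wy":0,"wz":0},{"x":0,"y":0,"z":-60,"wx":0,"wy":0,"wz":0},{"x":0,"y":0,"z":-120,"wx":0,"wy":0,"wz":0},{"x":0,"y":0,"z":-140,"wx":0,"wy":0,"wz":0}], hand=0.42)

```text
clock: 13.82
ee_pos: [0.5798, 0.2472, 0.2073]
orientation: [0.001, 0.622, 0.783, 0.003]
contact_force: [-0.2, -0.2, 0.1]
gripper_width: 0.424
```

```bash
python3 - <<'E'
from h import *
go((425,-240,180,-83))
c=cam("top");save(c,"t9",(85,110,245,270),4)
c=cam("scene");save(c,"s9",(250,155,410,315),4)
E
```

```text
t 13.82 pos [579.8 247.2 207.3] theta 13.0 j [-0.66  0.29  0.26  1.55 -0.08  1.31 -0.16] w 0.424 F [-0.2 -0.2  0.1]
(425, -240, 180, -83) {"x":-439.8,"y":-260.8,"z":25.4,"wx":0.2,"wy":-0.3,"wz":96.0}
```

View pics/s9.png

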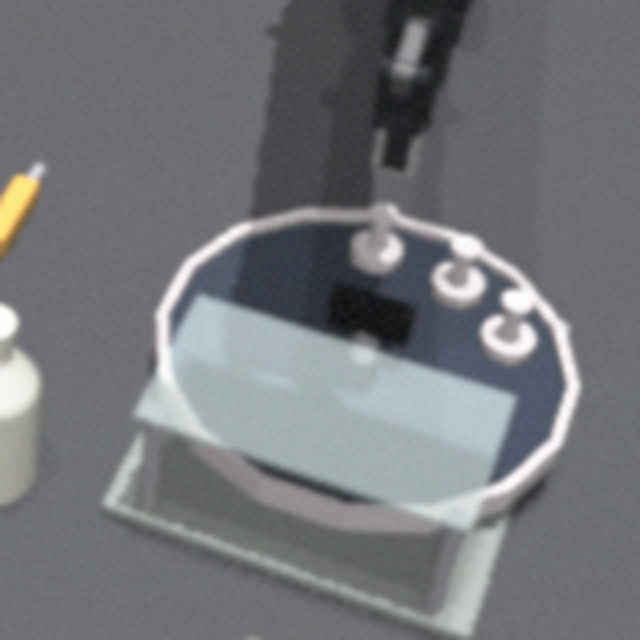

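```bash
python3 - <<'E'
from h import *
go((445.7,-246.5,130,6.5),(445.7,-246.5,42,6.5))
E
```

```text
t 13.93 pos [579.4 247.2 205.8] theta 13.0 j [-0.66  0.29  0.26  1.55 -0.08  1.3  -0.16] w 0.418 F [-0.1 -0.2  0.3]
(445.7, -246.5, 130, 6.5) {"x":-450.9,"y":-241.9,"z":74.3,"wx":0.3,"wy":-0.1,"wz":6.5}
(445.7, -246.5, 42, 6.5) {"x":-451.0,"y":-242.3,"z":162.3,"wx":0.3,"wy":-0.1,"wz":6.5}
```

Emit:
servo_tool(rows=[{"x":-451,"y":-242,"z":20,"wx":0.3,"wy":0,"wz":6.5},{"x":-451,"y":-242,"z":20,"wx":0.3,"wy":0,"wz":6.5},{"x":-451,"y":-242,"z":20,"wx":0.3,"wy":0,"wz":6.5},{"x":-451,"y":-242,"z":20,"wx":0.3,"wy":0,"wz":6.5},{"x":-451,"y":-242,"z":20,"wx":0.3,"wy":0,"wz":6.5},{"x":-451,"y":-242,"z":20,"wx":0.3,"wy":0,"wz":6.5},{"x":-451,"y":-242,"z":74,"wx":0.3,"wy":0,"wz":6.5},{"x":-451,"y":-242,"z":74,"wx":0.3,"wy":0,"wz":6.5},{"x":-451,"y":-242,"z":74,"wx":0.3,"wy":0,"wz":6.5},{"x":-451,"y":-242,"z":74,"wx":0.3,"wy":0,"wz":6.5},{"x":-451,"y":-242,"z":74,"wx":0.3,"wy":0,"wz":6.5}])

```text
clock: 15.3
ee_pos: [0.444, -0.2454, 0.1285]
orientation: [-0.003, 0.665, 0.747, -0.002]
contact_force: [-0.1, -0.1, 0.6]
gripper_width: 0.414
```

```bash
python3 - <<'E'
from h import *
go((445.7,-246.5,42,6.5))
c=cam("top");save(c,"t10",(85,110,425,310),2.3)
c=cam("scene");save(c,"s10",(130,100,290,220),4)
E
```

```text
t 15.3 pos [ 444.  -245.4  128.5] theta 6.6 j [-0.18  0.11  0.67  1.94 -0.07  1.12  0.64] w 0.414 F [-0.1 -0.1  0.6]
(445.7, -246.5, 42, 6.5) {"x":-1.3,"y":2.1,"z":86.4,"wx":-0.4,"wy":-0.0,"wz":0.1}
```

View pics/s10.png

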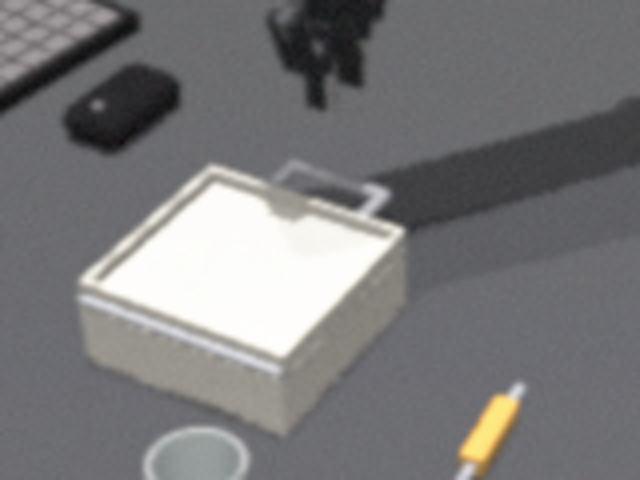

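View pics/t10.png

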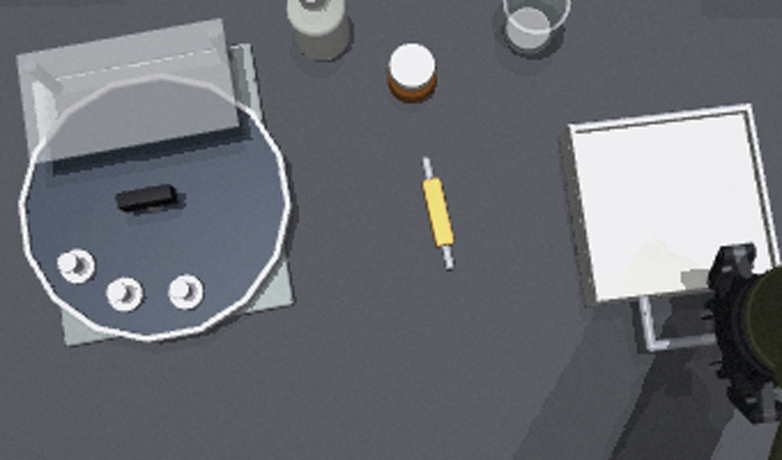

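Emit:
servo_tool(rows=[{"x":-1.3,"y":2,"z":40,"wx":-0.4,"wy":0,"wz":0},{"x":-1.3,"y":2,"z":70,"wx":-0.4,"wy":0,"wz":0},{"x":-1.3,"y":2,"z":86,"wx":-0.4,"wy":0,"wz":0},{"x":-1.3,"y":2,"z":86,"wx":-0.4,"wy":0,"wz":0},{"x":-1.3,"y":2,"z":86,"wx":-0.4,"wy":0,"wz":0}])

```text
clock: 16.02
ee_pos: [0.4468, -0.2483, 0.0444]
orientation: [0.002, 0.665, 0.746, 0.001]
contact_force: [-0.6, -1.0, 0.2]
gripper_width: 0.42
```

Emit:
servo_tool(rows=[{"x":0,"y":0,"z":0,"wx":0,"wy":0,"wz":0},{"x":0,"y":0,"z":0,"wx":0,"wy":0,"wz":0},{"x":0,"y":0,"z":0,"wx":0,"wy":0,"wz":0},{"x":0,"y":0,"z":0,"wx":0,"wy":0,"wz":0},{"x":0,"y":0,"z":0,"wx":0,"wy":0,"wz":0}], hand=0, force=30)

```text
clock: 16.65
ee_pos: [0.4479, -0.2482, 0.0444]
orientation: [0.002, 0.665, 0.746, 0.002]
contact_force: [4.1, 0.1, 3.1]
gripper_width: 0.099
```

```bash
python3 - <<'E'
from h import *
# arc targets relative to present TCP
s=env.observe();p=s["ee_pos"]*1000
yaw=np.radians(6.5);ex=np.array([np.cos(yaw),np.sin(yaw),0])
a0=np.arctan2(2,208)
T=[]
for a in np.radians(np.r_[np.arange(5,106,5)]):
    d=208*(np.cos(a0)-np.cos(a0+a))*ex+np.array([0,0,208*(np.sin(a0+a)-np.sin(a0))])
    T.append((*np.round(p+d,1),6.5))
go(*T)
E
```

```text
t 16.65 pos [ 447.9 -248.2   44.4] theta 6.6 j [-0.14  0.24  0.65  2.02 -0.18  0.94  0.73] w 0.099 F [4.1 0.1 3.1]
(np.float64(448.8), np.float64(-248.1), np.float64(62.5), 6.5) {"x":-0.0,"y":1.1,"z":-18.1,"wx":0.3,"wy":0.1,"wz":0.1}
(np.float64(451.3), np.float64(-247.8), np.float64(80.5), 6.5) {"x":-0.0,"y":3.7,"z":-36.1,"wx":0.3,"wy":0.1,"wz":0.1}
(np.float64(455.4), np.float64(-247.4), np.float64(98.2), 6.5) {"x":-0.1,"y":7.9,"z":-53.7,"wx":0.3,"wy":0.1,"wz":0.1}
(np.float64(461.0), np.float64(-246.7), np.float64(115.4), 6.5) {"x":-0.1,"y":13.6,"z":-70.9,"wx":0.3,"wy":0.1,"wz":0.1}
(np.float64(468.1), np.float64(-245.9), np.float64(132.1), 6.5) {"x":-0.1,"y":20.9,"z":-87.6,"wx":0.3,"wy":0.1,"wz":0.1}
(np.float64(476.5), np.float64(-245.0), np.float64(148.1), 6.5) {"x":-0.2,"y":29.4,"z":-103.5,"wx":0.3,"wy":0.1,"wz":0.1}
(np.float64(486.4), np.float64(-243.8), np.float64(163.4), 6.5) {"x":-0.2,"y":39.5,"z":-118.8,"wx":0.3,"wy":0.1,"wz":0.1}
(np.float64(497.5), np.float64(-242.6), np.float64(177.6), 6.5) {"x":-0.3,"y":50.7,"z":-132.9,"wx":0.3,"wy":0.1,"wz":0.1}
(np.float64(509.8), 
[... 875 characters left out ...]
), np.float64(247.6), 6.5) {"x":-0.4,"y":175.0,"z":-202.2,"wx":0.3,"wy":0.1,"wz":0.1}
(np.float64(638.5), np.float64(-226.5), np.float64(249.8), 6.5) {"x":-0.5,"y":193.0,"z":-204.3,"wx":0.3,"wy":0.1,"wz":0.1}
(np.float64(656.5), np.float64(-224.5), np.float64(250.4), 6.5) {"x":-0.6,"y":211.2,"z":-204.8,"wx":0.3,"wy":0.1,"wz":0.1}
(np.float64(674.5), np.float64(-222.4), np.float64(249.4), 6.5) {"x":-0.6,"y":229.3,"z":-203.7,"wx":0.3,"wy":0.1,"wz":0.1}
(np.float64(692.3), np.float64(-220.4), np.float64(246.9), 6.5) {"x":-0.6,"y":247.2,"z":-201.1,"wx":0.3,"wy":0.1,"wz":0.1}
(np.float64(709.9), np.float64(-218.4), np.float64(242.8), 6.5) {"x":-0.6,"y":264.9,"z":-196.9,"wx":0.3,"wy":0.1,"wz":0.1}
```

Emit:
servo_tool(rows=[{"x":0,"y":0.3,"z":-9,"wx":0,"wy":0,"wz":0},{"x":0,"y":1,"z":-18,"wx":0,"wy":0,"wz":0},{"x":0,"y":3.7,"z":-36,"wx":0,"wy":0,"wz":0},{"x":0,"y":8,"z":-54,"wx":0,"wy":0,"wz":0},{"x":0,"y":14,"z":-71,"wx":0,"wy":0,"wz":0},{"x":0,"y":21,"z":-88,"wx":0,"wy":0,"wz":0},{"x":0,"y":29.5,"z":-103.5,"wx":0,"wy":0,"wz":0},{"x":0,"y":39.5,"z":-119,"wx":0,"wy":0,"wz":0},{"x":0,"y":51,"z":-133,"wx":0,"wy":0,"wz":0},{"x":0,"y":63,"z":-146,"wx":0,"wy":0,"wz":0}])

```text
clock: 17.9
ee_pos: [0.5058, -0.2414, 0.1888]
orientation: [-0.002, 0.666, 0.746, -0.001]
contact_force: [-0.6, -2.0, -4.8]
gripper_width: 0.101
```

```bash
python3 - <<'E'
from h import *
go((509.8,-241.2,190.9,6.5))
c=cam("scene");save(c,"s11",(130,40,330,220),4)
E
```

```text
t 17.9 pos [ 505.8 -241.4  188.8] theta 6.5 j [-0.19  0.18  0.66  1.75 -0.11  1.25  0.61] w 0.101 F [-0.6 -2.  -4.8]
(509.8, -241.2, 190.9, 6.5) {"x":-0.2,"y":4.0,"z":-2.1,"wx":-0.2,"wy":-0.0,"wz":-0.0}
```

View pics/s11.png

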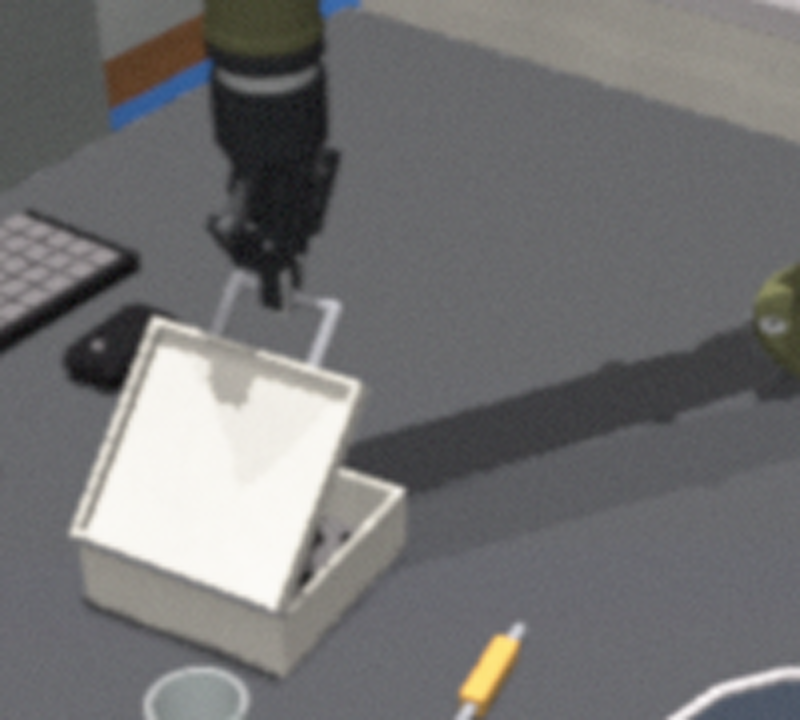

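Emit:
servo_tool(rows=[{"x":0,"y":13.5,"z":-12,"wx":0,"wy":0,"wz":0},{"x":0,"y":28,"z":-23,"wx":0,"wy":0,"wz":0},{"x":0,"y":43.5,"z":-32.5,"wx":0,"wy":0,"wz":0},{"x":0,"y":60,"z":-40.5,"wx":0,"wy":0,"wz":0},{"x":0,"y":76.5,"z":-47,"wx":0,"wy":0,"wz":0},{"x":0,"y":94,"z":-52.5,"wx":0,"wy":0,"wz":0},{"x":0,"y":112,"z":-56,"wx":0,"wy":0,"wz":0},{"x":0,"y":130,"z":-58,"wx":0,"wy":0,"wz":0},{"x":0,"y":148,"z":-58.5,"wx":0,"wy":0,"wz":0},{"x":0,"y":166,"z":-57.5,"wx":0,"wy":0,"wz":0},{"x":0,"y":184,"z":-55,"wx":0,"wy":0,"wz":0},{"x":0,"y":188,"z":-54,"wx":0,"wy":0,"wz":0},{"x":0,"y":188,"z":-54,"wx":0,"wy":0,"wz":0}])

```text
clock: 19.58
ee_pos: [0.6954, -0.2197, 0.2448]
orientation: [0.002, 0.666, 0.746, 0.001]
contact_force: [1.2, 0.2, 3.9]
gripper_width: 0.1
```

Emit:
servo_tool(rows=[{"x":0,"y":0,"z":0,"wx":0,"wy":0,"wz":0},{"x":0,"y":0,"z":0,"wx":0,"wy":0,"wz":0},{"x":0,"y":0,"z":-20,"wx":0,"wy":0,"wz":0},{"x":0,"y":0,"z":-50,"wx":0,"wy":0,"wz":0},{"x":0,"y":0,"z":-70,"wx":0,"wy":0,"wz":0},{"x":0,"y":-60,"z":-70,"wx":0,"wy":0,"wz":0},{"x":0,"y":-120,"z":-70,"wx":0,"wy":0,"wz":0},{"x":-60,"y":-180,"z":-70,"wx":0,"wy":0,"wz":0},{"x":-120,"y":-200,"z":-70,"wx":0,"wy":0,"wz":0}], hand=0.5)

```text
clock: 20.7
ee_pos: [0.515, -0.3417, 0.3159]
orientation: [0.002, 0.665, 0.747, 0.002]
contact_force: [0.8, -1.0, -0.6]
gripper_width: 0.499
```

```bash
python3 - <<'E'
from h import *
go()
c=cam("top");save(c,"t12",(85,110,485,310),2)
c=cam("scene");save(c,"s12",(130,40,330,220),4)
E
```

```text
t 20.7 pos [ 515.  -341.7  315.9] theta 6.6 j [-0.04  0.26  0.73  1.43 -0.18  1.51  0.8 ] w 0.499 F [ 0.8 -1.  -0.6]
```

View pics/s12.png

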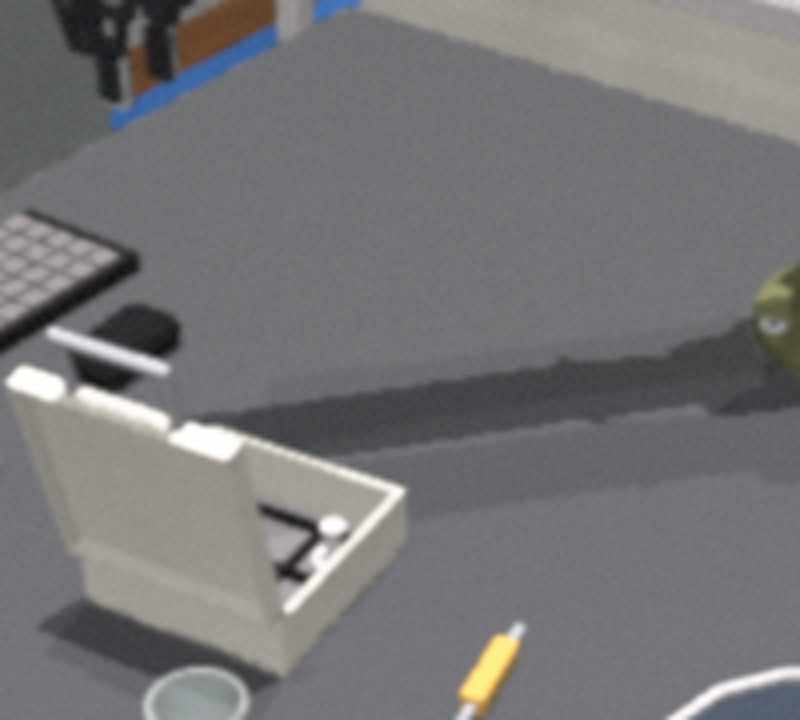

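View pics/t12.png

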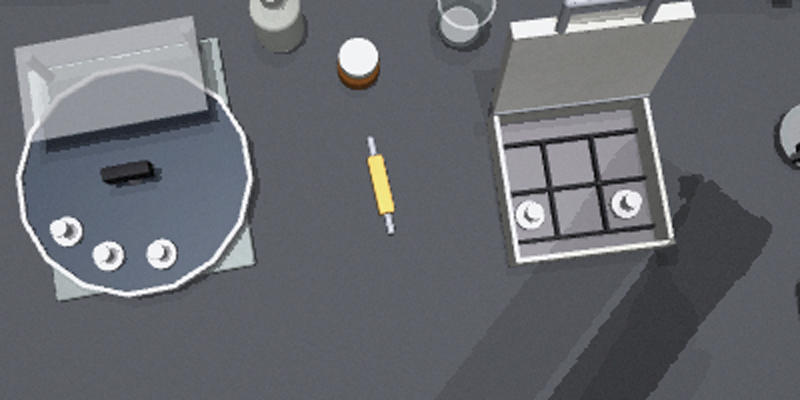

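```bash
python3 - <<'E'
from h import *
c=cam("top");save(c,"t13",(325,150,425,245),7);save(c,"t14",(85,180,215,265),6)
E
```

```text
(no output)
```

View pics/t13.png

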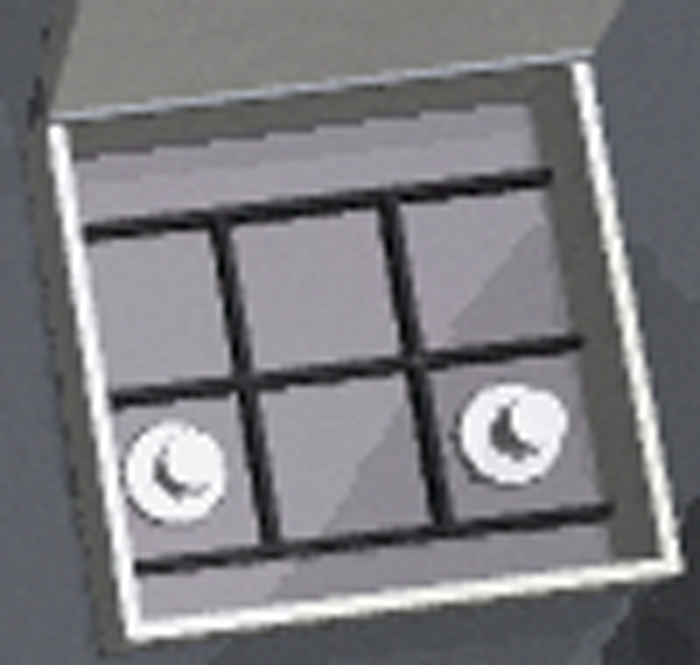

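View pics/t14.png

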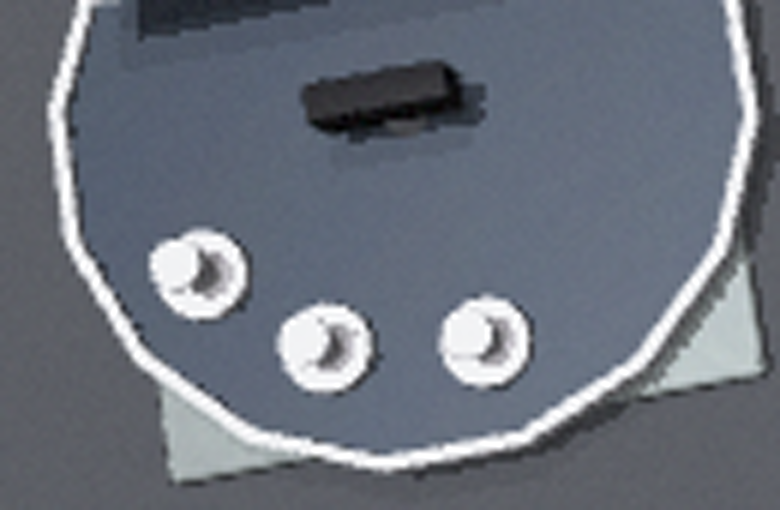

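```bash
python3 - <<'E'
from h import *
c=cam("top")
g=lambda p,z:onz(c,325+p[0]/7,150+p[1]/7,z)*1000
f=lambda p,z:onz(c,85+p[0]/6,180+p[1]/6,z)*1000
for a,b in(((203,275),(178,270)),((327,348),(303,343)),((487,341),(468,335))): print("mount",f(a,.047),f(b,.080))
print("knob",[f(p,.088) for p in((303,98),(450,70))],np.round((f((303,100),.088)+f((455,72),.088))/2))
X=[g(p,.015) for p in((240,382),(415,360),(218,218),(390,200),(270,545),(445,525))]
print(np.round(X,1)); print("origin",np.mean(X,0))
d=X[0]-X[1];print(np.degrees(np.arctan2(-d[0],d[1])))
d=X[2]+X[3]-X[4]-X[5];print(np.degrees(np.arctan2(d[1],d[0])))
d=f((303,98),.088)-f((450,70),.088);print("knob yaw",np.degrees(np.arctan2(-d[0],d[1])))
print("stored",g((172,472),.013),g((512,433),.013))
E
```

```text
mount [519.5930021  316.66217408  47.        ] [517.26909325 315.27507168  80.        ]
mount [493.33590628 271.57978399  47.        ] [491.85211229 271.26826366  80.        ]
mount [495.329675   215.12542818  47.        ] [494.10774605 214.94666448  80.        ]
knob [array([575.35174059, 272.5443641 ,  88.        ]), array([584.67394979, 222.19478574,  88.        ])] [579. 246.  88.]
[[ 566.  -201.9   15. ]
 [ 572.5 -257.1   15. ]
 [ 618.7 -197.4   15. ]
 [ 624.  -252.1   15. ]
 [ 514.5 -208.8   15. ]
 [ 520.3 -263.4   15. ]]
origin [ 569.33126808 -230.11017898   15.        ]
6.715716409316101
6.233920232674816
knob yaw 10.489511113372997
stored [ 537.94760779 -179.72154771   13.        ] [ 549.32327738 -286.57352609   13.        ]
```

```bash
python3 - <<'E'
from h import *
go((494.7,215,120,6.5),(494.7,215,56,6.5))
E
```

```text
t 20.9 pos [ 515.3 -343.3  315. ] theta 6.3 j [-0.04  0.27  0.73  1.43 -0.18  1.51  0.79] w 0.497 F [1.2 0.5 0. ]
(494.7, 215, 120, 6.5) {"x":557.3,"y":40.1,"z":194.6,"wx":0.2,"wy":0.1,"wz":-0.2}
(494.7, 215, 56, 6.5) {"x":557.4,"y":39.9,"z":258.6,"wx":0.2,"wy":0.1,"wz":-0.2}
```

Emit:
servo_tool(rows=[{"x":557,"y":40,"z":150,"wx":0.2,"wy":0,"wz":0},{"x":557,"y":40,"z":150,"wx":0.2,"wy":0,"wz":0},{"x":557,"y":40,"z":150,"wx":0.2,"wy":0,"wz":0},{"x":557,"y":40,"z":150,"wx":0.2,"wy":0,"wz":0},{"x":557,"y":40,"z":150,"wx":0.2,"wy":0,"wz":0},{"x":557,"y":40,"z":150,"wx":0.2,"wy":0,"wz":0},{"x":557,"y":40,"z":150,"wx":0.2,"wy":0,"wz":0},{"x":557,"y":40,"z":195,"wx":0.2,"wy":0,"wz":0},{"x":557,"y":40,"z":195,"wx":0.2,"wy":0,"wz":0},{"x":557,"y":40,"z":195,"wx":0.2,"wy":0,"wz":0},{"x":557,"y":40,"z":195,"wx":0.2,"wy":0,"wz":0},{"x":557,"y":40,"z":195,"wx":0.2,"wy":0,"wz":0},{"x":557,"y":40,"z":195,"wx":0.2,"wy":0,"wz":0},{"x":557,"y":40,"z":195,"wx":0.2,"wy":0,"wz":0}], hand=0.42)

```text
clock: 22.65
ee_pos: [0.4938, 0.2158, 0.1192]
orientation: [-0.0, 0.666, 0.746, -0.0]
contact_force: [-0.9, -0.1, -0.4]
gripper_width: 0.417
```

```bash
python3 - <<'E'
from h import *
go((494.7,215,56,6.5))
c=cam("scene");save(c,"s15",(250,115,410,275),4)
E
```

```text
t 22.65 pos [493.8 215.8 119.2] theta 6.4 j [-0.71  0.17  0.27  1.87 -0.05  1.1  -0.31] w 0.417 F [-0.9 -0.1 -0.4]
(494.7, 215, 56, 6.5) {"x":-0.9,"y":0.9,"z":63.2,"wx":-0.0,"wy":-0.0,"wz":-0.1}
```

View pics/s15.png

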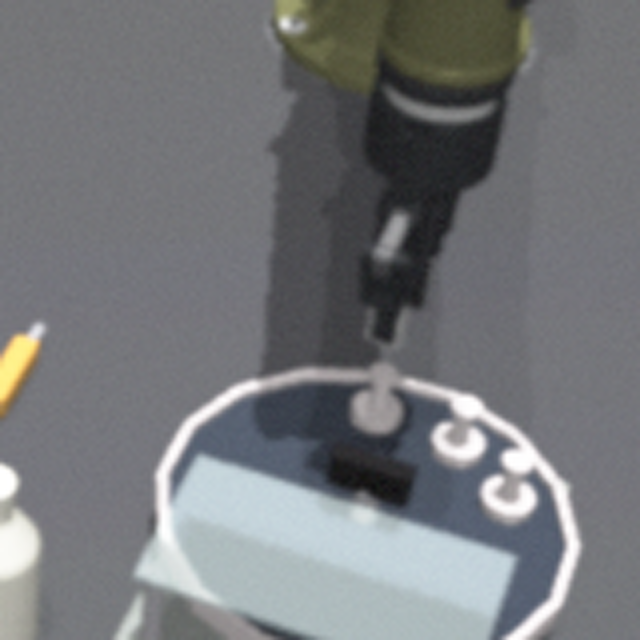

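Emit:
servo_tool(rows=[{"x":-1,"y":1,"z":30,"wx":0,"wy":0,"wz":0},{"x":-1,"y":1,"z":55,"wx":0,"wy":0,"wz":0},{"x":-1,"y":1,"z":63,"wx":0,"wy":0,"wz":0},{"x":-1,"y":1,"z":63,"wx":0,"wy":0,"wz":0},{"x":-1,"y":1,"z":63,"wx":0,"wy":0,"wz":0}])

```text
clock: 23.32
ee_pos: [0.495, 0.216, 0.0565]
orientation: [-0.0, 0.666, 0.746, 0.0]
contact_force: [-0.3, 0.1, -0.4]
gripper_width: 0.421
```

Emit:
servo_tool(rows=[{"x":0,"y":0,"z":0,"wx":0,"wy":0,"wz":0},{"x":0,"y":0,"z":0,"wx":0,"wy":0,"wz":0},{"x":0,"y":0,"z":0,"wx":0,"wy":0,"wz":0},{"x":0,"y":0,"z":0,"wx":0,"wy":0,"wz":0},{"x":0,"y":0,"z":0,"wx":0,"wy":0,"wz":0},{"x":0,"y":0,"z":-20,"wx":0,"wy":0,"wz":0},{"x":0,"y":0,"z":-60,"wx":0,"wy":0,"wz":0},{"x":0,"y":0,"z":-64,"wx":0,"wy":0,"wz":0}], hand=0, force=50)

```text
clock: 24.32
ee_pos: [0.4959, 0.2165, 0.1219]
orientation: [0.0, 0.666, 0.746, 0.002]
contact_force: [0.4, -0.9, -0.9]
gripper_width: 0.179
```

```bash
python3 - <<'E'
from h import *
go((596.3,-228,115,6.5),(596.3,-228,25,6.5))
c=cam("scene");save(c,"s16",(250,115,410,275),4)
E
```

```text
t 24.32 pos [495.9 216.5 121.9] theta 6.5 j [-0.71  0.17  0.27  1.87 -0.05  1.1  -0.3 ] w 0.179 F [ 0.4 -0.9 -0.9]
(596.3, -228, 115, 6.5) {"x":-453.1,"y":49.2,"z":6.2,"wx":0.2,"wy":-0.1,"wz":0.0}
(596.3, -228, 25, 6.5) {"x":-453.2,"y":48.9,"z":96.2,"wx":0.2,"wy":-0.1,"wz":0.0}
```

View pics/s16.png

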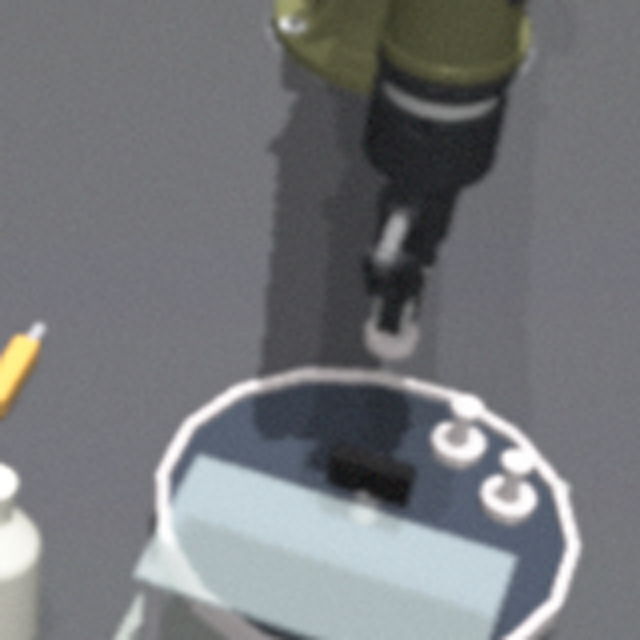

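Emit:
servo_tool(rows=[{"x":-453,"y":49,"z":0,"wx":0.2,"wy":0,"wz":0},{"x":-453,"y":49,"z":0,"wx":0.2,"wy":0,"wz":0},{"x":-453,"y":49,"z":0,"wx":0.2,"wy":0,"wz":0},{"x":-453,"y":49,"z":0,"wx":0.2,"wy":0,"wz":0},{"x":-453,"y":49,"z":0,"wx":0.2,"wy":0,"wz":0},{"x":-453,"y":49,"z":0,"wx":0.2,"wy":0,"wz":0},{"x":-453,"y":49,"z":0,"wx":0.2,"wy":0,"wz":0},{"x":-453,"y":49,"z":6,"wx":0.2,"wy":0,"wz":0},{"x":-453,"y":49,"z":6,"wx":0.2,"wy":0,"wz":0},{"x":-453,"y":49,"z":6,"wx":0.2,"wy":0,"wz":0},{"x":-453,"y":49,"z":6,"wx":0.2,"wy":0,"wz":0}])

```text
clock: 25.75
ee_pos: [0.5948, -0.2261, 0.1133]
orientation: [-0.002, 0.664, 0.747, -0.001]
contact_force: [0.1, 0.7, 0.0]
gripper_width: 0.175
```

```bash
python3 - <<'E'
from h import *
go((596.3,-228,24,6.5))
c=cam("scene");save(c,"s17",(130,60,290,220),4)
c=cam("top");save(c,"t17",(85,110,485,310),2)
E
```

```text
t 25.75 pos [ 594.8 -226.1  113.3] theta 6.7 j [-0.11  0.41  0.54  1.64 -0.22  1.16  0.61] w 0.175 F [0.1 0.7 0. ]
(596.3, -228, 24, 6.5) {"x":-2.2,"y":1.7,"z":89.3,"wx":-0.3,"wy":-0.1,"wz":0.2}
```

View pics/s17.png

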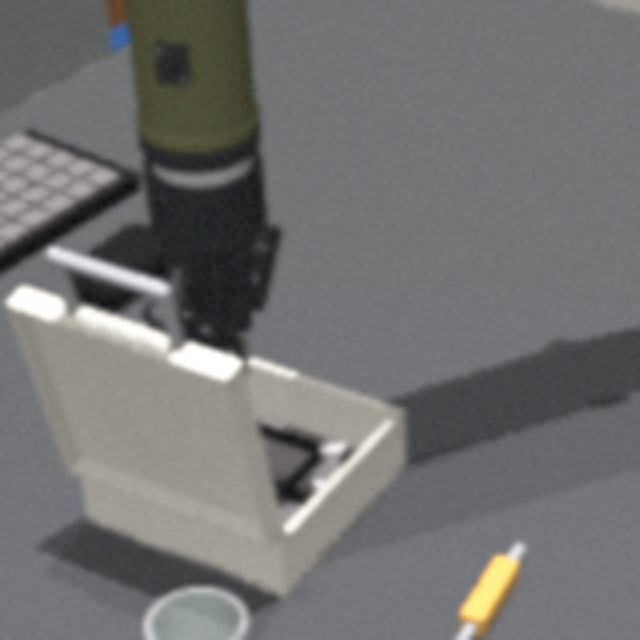

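View pics/t17.png

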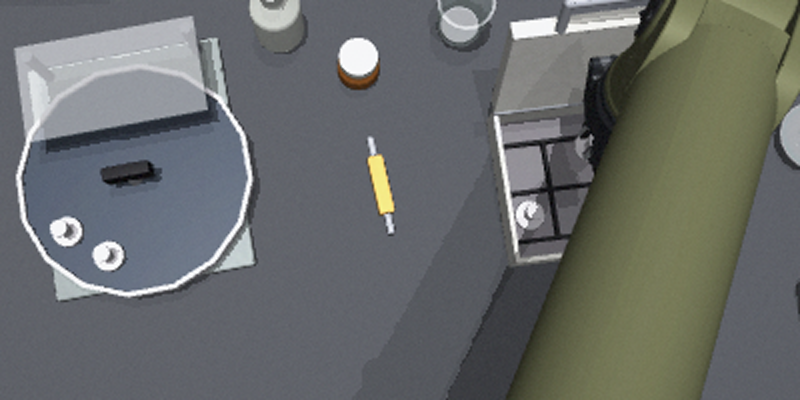

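Emit:
servo_tool(rows=[{"x":-2,"y":1.7,"z":30,"wx":0,"wy":0,"wz":0},{"x":-2,"y":1.7,"z":60,"wx":0,"wy":0,"wz":0},{"x":-2,"y":1.7,"z":80,"wx":0,"wy":0,"wz":0},{"x":-2,"y":1.7,"z":88,"wx":0,"wy":0,"wz":0},{"x":-2,"y":1.7,"z":91,"wx":0,"wy":0,"wz":0},{"x":-2,"y":1.7,"z":91,"wx":0,"wy":0,"wz":0},{"x":-2,"y":1.7,"z":91,"wx":0,"wy":0,"wz":0}])

```text
clock: 26.72
ee_pos: [0.5966, -0.2309, 0.0234]
orientation: [-0.001, 0.666, 0.746, -0.002]
contact_force: [-0.1, -0.2, -0.2]
gripper_width: 0.172
```

```bash
python3 - <<'E'
from h import *
go((596.3,-228,22,6.5))
E
```

```text
t 26.73 pos [ 596.6 -230.9   23.4] theta 6.5 j [-0.07  0.51  0.51  1.7  -0.28  1.    0.65] w 0.172 F [-0.1 -0.2 -0.2]
(596.3, -228, 22, 6.5) {"x":2.9,"y":0.0,"z":1.4,"wx":-0.2,"wy":0.0,"wz":0.0}
```

Emit:
servo_tool(rows=[{"x":0,"y":0,"z":1.5,"wx":0,"wy":0,"wz":0},{"x":0,"y":0,"z":1.5,"wx":0,"wy":0,"wz":0}])

```text
clock: 26.98
ee_pos: [0.5965, -0.2308, 0.0215]
orientation: [-0.001, 0.666, 0.746, -0.002]
contact_force: [0.0, -0.2, 1.9]
gripper_width: 0.175
```

Emit:
servo_tool(rows=[{"x":0,"y":0,"z":0,"wx":0,"wy":0,"wz":0},{"x":0,"y":0,"z":0,"wx":0,"wy":0,"wz":0},{"x":0,"y":0,"z":-15,"wx":0,"wy":0,"wz":0},{"x":0,"y":0,"z":-50,"wx":0,"wy":0,"wz":0},{"x":0,"y":0,"z":-100,"wx":0,"wy":0,"wz":0},{"x":0,"y":0,"z":-105,"wx":0,"wy":0,"wz":0}], hand=0.36)

```text
clock: 27.72
ee_pos: [0.5992, -0.2321, 0.1316]
orientation: [0.002, 0.666, 0.746, -0.0]
contact_force: [0.7, 0.1, -0.6]
gripper_width: 0.361
```

```bash
python3 - <<'E'
from h import *
go((492.7,271.5,125,6.5))
c=cam("top");save(c,"t18",(85,110,485,310),2)
E
```

```text
t 27.73 pos [ 599.2 -232.1  131.6] theta 6.5 j [-0.11  0.4   0.55  1.62 -0.22  1.18  0.61] w 0.361 F [ 0.7  0.1 -0.6]
(492.7, 271.5, 125, 6.5) {"x":512.4,"y":-48.7,"z":4.6,"wx":0.2,"wy":0.2,"wz":0.0}
```

View pics/t18.png

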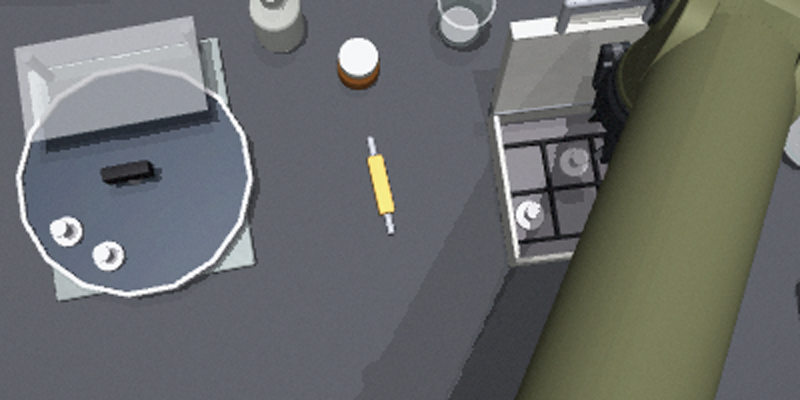

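Emit:
servo_tool(rows=[{"x":512,"y":-48.5,"z":-5,"wx":0.2,"wy":0,"wz":0},{"x":512,"y":-48.5,"z":-5,"wx":0.2,"wy":0,"wz":0},{"x":512,"y":-48.5,"z":-5,"wx":0.2,"wy":0,"wz":0},{"x":512,"y":-48.5,"z":-5,"wx":0.2,"wy":0,"wz":0},{"x":512,"y":-48.5,"z":-5,"wx":0.2,"wy":0,"wz":0},{"x":512,"y":-48.5,"z":-5,"wx":0.2,"wy":0,"wz":0},{"x":512,"y":-48.5,"z":-5,"wx":0.2,"wy":0,"wz":0},{"x":512,"y":-48.5,"z":4.5,"wx":0.2,"wy":0,"wz":0},{"x":512,"y":-48.5,"z":4.5,"wx":0.2,"wy":0,"wz":0},{"x":512,"y":-48.5,"z":4.5,"wx":0.2,"wy":0,"wz":0},{"x":512,"y":-48.5,"z":4.5,"wx":0.2,"wy":0,"wz":0},{"x":512,"y":-48.5,"z":4.5,"wx":0.2,"wy":0,"wz":0}], hand=0.42)

```text
clock: 29.28
ee_pos: [0.4909, 0.2704, 0.1217]
orientation: [-0.003, 0.667, 0.745, -0.003]
contact_force: [0.7, 0.0, -0.7]
gripper_width: 0.421
```

```bash
python3 - <<'E'
from h import *
go((493,271.5,56,6.5))
c=cam("scene");save(c,"s19",(250,115,410,275),4)
E
```

```text
t 29.27 pos [490.9 270.4 121.7] theta 6.3 j [-0.79  0.22  0.27  1.81 -0.07  1.12 -0.38] w 0.421 F [ 0.7  0.  -0.7]
(493, 271.5, 56, 6.5) {"x":0.9,"y":2.8,"z":65.7,"wx":-0.5,"wy":0.0,"wz":-0.2}
```

View pics/s19.png

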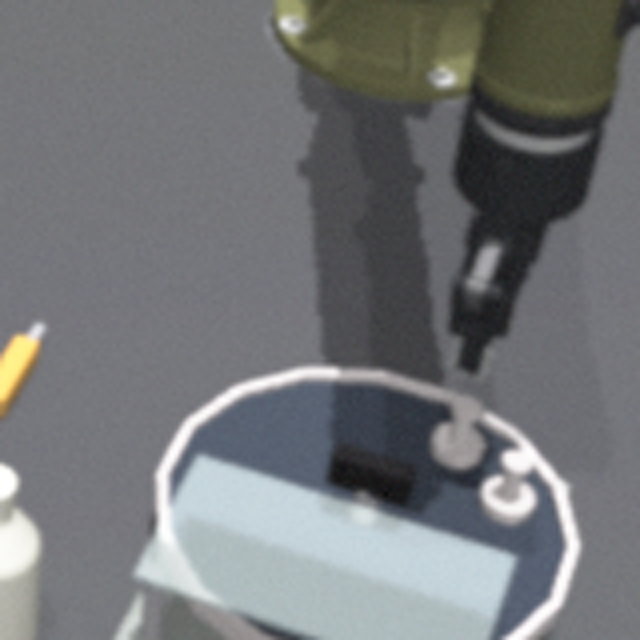

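Emit:
servo_tool(rows=[{"x":1,"y":2.8,"z":30,"wx":-0.3,"wy":0,"wz":0},{"x":1,"y":2.8,"z":55,"wx":-0.3,"wy":0,"wz":0},{"x":1,"y":2.8,"z":65.5,"wx":-0.3,"wy":0,"wz":0},{"x":1,"y":2.8,"z":65.5,"wx":-0.3,"wy":0,"wz":0},{"x":1,"y":2.8,"z":65.5,"wx":-0.3,"wy":0,"wz":0}])

```text
clock: 29.95
ee_pos: [0.4929, 0.2741, 0.0571]
orientation: [-0.001, 0.666, 0.746, -0.0]
contact_force: [-0.7, 0.1, 0.1]
gripper_width: 0.425
```

Emit:
servo_tool(rows=[{"x":0,"y":0,"z":0,"wx":0,"wy":0,"wz":0},{"x":0,"y":0,"z":0,"wx":0,"wy":0,"wz":0},{"x":0,"y":0,"z":0,"wx":0,"wy":0,"wz":0},{"x":0,"y":0,"z":0,"wx":0,"wy":0,"wz":0},{"x":0,"y":0,"z":0,"wx":0,"wy":0,"wz":0},{"x":0,"y":0,"z":-20,"wx":0,"wy":0,"wz":0},{"x":0,"y":0,"z":-60,"wx":0,"wy":0,"wz":0},{"x":0,"y":0,"z":-64,"wx":0,"wy":0,"wz":0}], hand=0, force=50)

```text
clock: 30.95
ee_pos: [0.4938, 0.2749, 0.1226]
orientation: [-0.001, 0.666, 0.746, 0.001]
contact_force: [0.5, 0.4, -2.0]
gripper_width: 0.176
```

```bash
python3 - <<'E'
from h import *
go((590.5,-174.5,115,6.5),(602.3,-281.7,115,6.5))
c=cam("scene");save(c,"s20",(250,115,410,275),4)
E
```

```text
t 30.95 pos [493.8 274.9 122.6] theta 6.5 j [-0.79  0.22  0.27  1.81 -0.07  1.12 -0.39] w 0.176 F [ 0.5  0.4 -2. ]
(590.5, -174.5, 115, 6.5) {"x":-457.5,"y":44.9,"z":6.7,"wx":0.1,"wy":-0.1,"wz":0.0}
(602.3, -281.7, 115, 6.5) {"x":-565.3,"y":44.4,"z":6.4,"wx":0.1,"wy":-0.1,"wz":0.0}
```

View pics/s20.png

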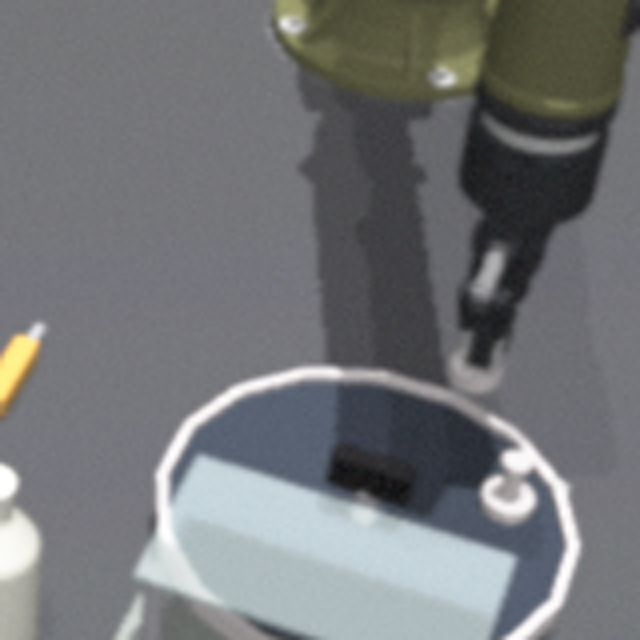

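Emit:
servo_tool(rows=[{"x":-455,"y":45,"z":0,"wx":0.1,"wy":0,"wz":0},{"x":-455,"y":45,"z":0,"wx":0.1,"wy":0,"wz":0},{"x":-455,"y":45,"z":0,"wx":0.1,"wy":0,"wz":0},{"x":-455,"y":45,"z":0,"wx":0.1,"wy":0,"wz":0},{"x":-455,"y":45,"z":0,"wx":0.1,"wy":0,"wz":0},{"x":-455,"y":45,"z":0,"wx":0.1,"wy":0,"wz":0},{"x":-455,"y":45,"z":0,"wx":0.1,"wy":0,"wz":0},{"x":-455,"y":45,"z":6,"wx":0.1,"wy":0,"wz":0},{"x":-455,"y":45,"z":6,"wx":0.1,"wy":0,"wz":0},{"x":-455,"y":45,"z":6,"wx":0.1,"wy":0,"wz":0},{"x":-455,"y":45,"z":6,"wx":0.1,"wy":0,"wz":0}])

```text
clock: 32.38
ee_pos: [0.5889, -0.1708, 0.1137]
orientation: [-0.002, 0.665, 0.747, -0.002]
contact_force: [0.4, -0.1, 0.3]
gripper_width: 0.177
```

```bash
python3 - <<'E'
from h import *
go((590.5,-171.5,22,6.5))
c=cam("top");save(c,"t21",(305,110,435,260),4)
E
```

```text
t 32.38 pos [ 588.9 -170.8  113.7] theta 6.7 j [-0.21  0.36  0.54  1.7  -0.2   1.14  0.51] w 0.177 F [ 0.4 -0.1  0.3]
(590.5, -171.5, 22, 6.5) {"x":-1.0,"y":2.0,"z":91.7,"wx":-0.3,"wy":-0.1,"wz":0.2}
```

View pics/t21.png

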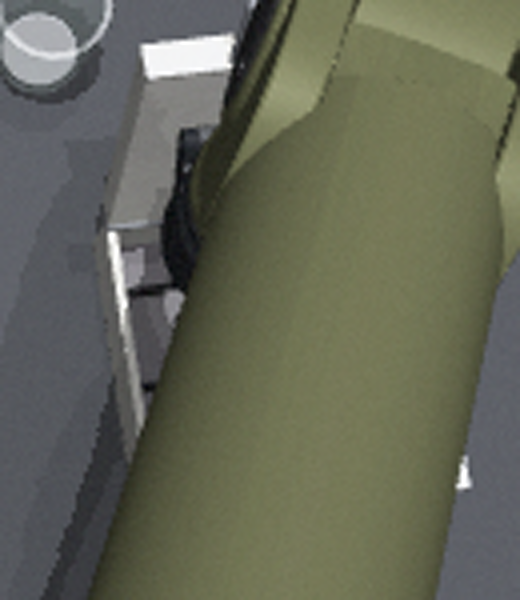

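Emit:
servo_tool(rows=[{"x":-1,"y":2,"z":30,"wx":0,"wy":0,"wz":0},{"x":-1,"y":2,"z":60,"wx":0,"wy":0,"wz":0},{"x":-1,"y":2,"z":80,"wx":0,"wy":0,"wz":0},{"x":-1,"y":2,"z":88,"wx":0,"wy":0,"wz":0},{"x":-1,"y":2,"z":91,"wx":0,"wy":0,"wz":0},{"x":-1,"y":2,"z":92,"wx":0,"wy":0,"wz":0},{"x":-1,"y":2,"z":92,"wx":0,"wy":0,"wz":0}])

```text
clock: 33.3
ee_pos: [0.591, -0.174, 0.0227]
orientation: [-0.001, 0.666, 0.746, -0.002]
contact_force: [-0.1, -0.4, -0.9]
gripper_width: 0.175
```

Emit:
servo_tool(rows=[{"x":1.5,"y":0,"z":1,"wx":0,"wy":0,"wz":0},{"x":1.5,"y":0,"z":1,"wx":0,"wy":0,"wz":0}])

```text
clock: 33.55
ee_pos: [0.591, -0.1732, 0.0221]
orientation: [-0.001, 0.666, 0.746, -0.002]
contact_force: [-0.8, -1.5, 4.5]
gripper_width: 0.175
```

Emit:
servo_tool(rows=[{"x":0,"y":0,"z":0,"wx":0,"wy":0,"wz":0},{"x":0,"y":0,"z":0,"wx":0,"wy":0,"wz":0},{"x":0,"y":0,"z":-15,"wx":0,"wy":0,"wz":0},{"x":0,"y":0,"z":-50,"wx":0,"wy":0,"wz":0},{"x":0,"y":0,"z":-100,"wx":0,"wy":0,"wz":0},{"x":0,"y":0,"z":-105,"wx":0,"wy":0,"wz":0}], hand=0.36)

```text
clock: 34.3
ee_pos: [0.5938, -0.1732, 0.1313]
orientation: [0.002, 0.666, 0.746, 0.0]
contact_force: [0.9, 0.4, -0.8]
gripper_width: 0.36
```

```bash
python3 - <<'E'
from h import *
go((518.5,315,120,6.5))
c=cam("top");save(c,"t22",(85,110,485,310),2)
E
```

```text
t 34.3 pos [ 593.8 -173.2  131.3] theta 6.5 j [-0.21  0.35  0.55  1.68 -0.2   1.17  0.51] w 0.36 F [ 0.9  0.4 -0.8]
(518.5, 315, 120, 6.5) {"x":493.6,"y":-19.3,"z":10.0,"wx":0.2,"wy":0.1,"wz":0.0}
```

View pics/t22.png

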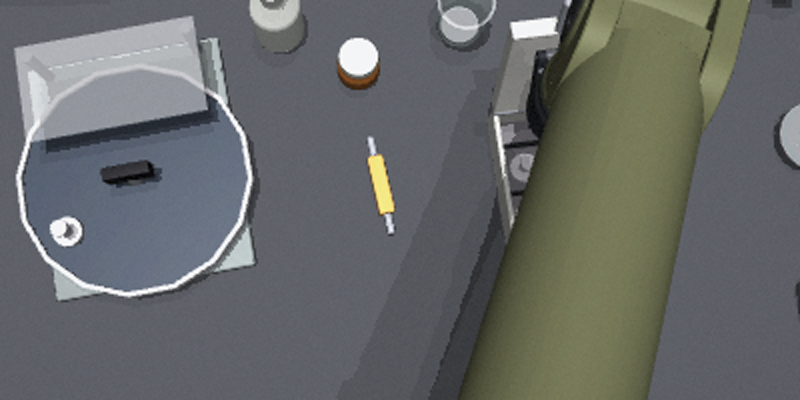

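Emit:
servo_tool(rows=[{"x":493.5,"y":-19,"z":-5,"wx":0.2,"wy":0,"wz":0},{"x":493.5,"y":-19,"z":-5,"wx":0.2,"wy":0,"wz":0},{"x":493.5,"y":-19,"z":-5,"wx":0.2,"wy":0,"wz":0},{"x":493.5,"y":-19,"z":-5,"wx":0.2,"wy":0,"wz":0},{"x":493.5,"y":-19,"z":-5,"wx":0.2,"wy":0,"wz":0},{"x":493.5,"y":-19,"z":-5,"wx":0.2,"wy":0,"wz":0},{"x":493.5,"y":-19,"z":-5,"wx":0.2,"wy":0,"wz":0},{"x":493.5,"y":-19,"z":9,"wx":0.2,"wy":0,"wz":0},{"x":493.5,"y":-19,"z":9,"wx":0.2,"wy":0,"wz":0},{"x":493.5,"y":-19,"z":9,"wx":0.2,"wy":0,"wz":0},{"x":493.5,"y":-19,"z":9,"wx":0.2,"wy":0,"wz":0},{"x":493.5,"y":-19,"z":9,"wx":0.2,"wy":0,"wz":0},{"x":493.5,"y":-19,"z":9,"wx":0.2,"wy":0,"wz":0}], hand=0.42)

```text
clock: 35.98
ee_pos: [0.5161, 0.315, 0.1172]
orientation: [-0.003, 0.666, 0.746, -0.003]
contact_force: [-0.2, -0.5, 0.7]
gripper_width: 0.421
```

```bash
python3 - <<'E'
from h import *
go((518.5,316,56,6.5))
c=cam("scene");save(c,"s23",(250,115,410,275),4)
c=cam("top");save(c,"t23",(85,110,485,310),2)
E
```

```text
t 35.98 pos [516.1 315.  117.2] theta 6.5 j [-0.83  0.31  0.29  1.71 -0.1   1.14 -0.4 ] w 0.421 F [-0.2 -0.5  0.7]
(518.5, 316, 56, 6.5) {"x":0.7,"y":3.0,"z":61.2,"wx":-0.5,"wy":0.0,"wz":-0.0}
```

View pics/s23.png

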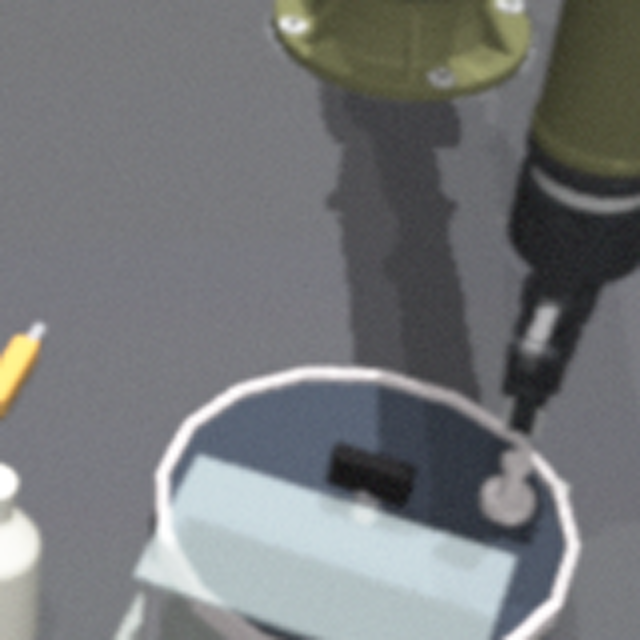

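View pics/t23.png

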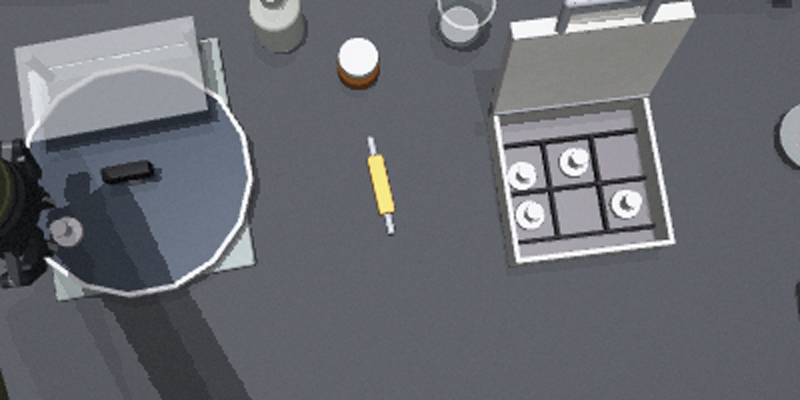

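```bash
python3 - <<'E'
from h import *
c=cam("top");save(c,"t24",(325,150,425,245),7)
g=lambda p,z:onz(c,325+p[0]/7,150+p[1]/7,z)*1000
ex=np.array([.9938,.1115]);ey=np.array([-.1115,.9938]);o=np.array([569.4,-230.5])
for x in(-27,27):
  for y in(54,0,-54):
    q=(np.array(proj(c,[*( (o+x*ex+y*ey)/1000),0.014]))[0]-[325,150])*7;print(x,y,q)
E
```

```text
-27 54 [173.15846071 475.99368857]
-27 0 [344.1503192  455.39805661]
-27 -54 [514.96295486 434.82401168]
27 54 [146.6933451  307.64518705]
27 0 [316.06476886 287.33381747]
27 -54 [485.26036395 267.04353362]
```

View pics/t24.png

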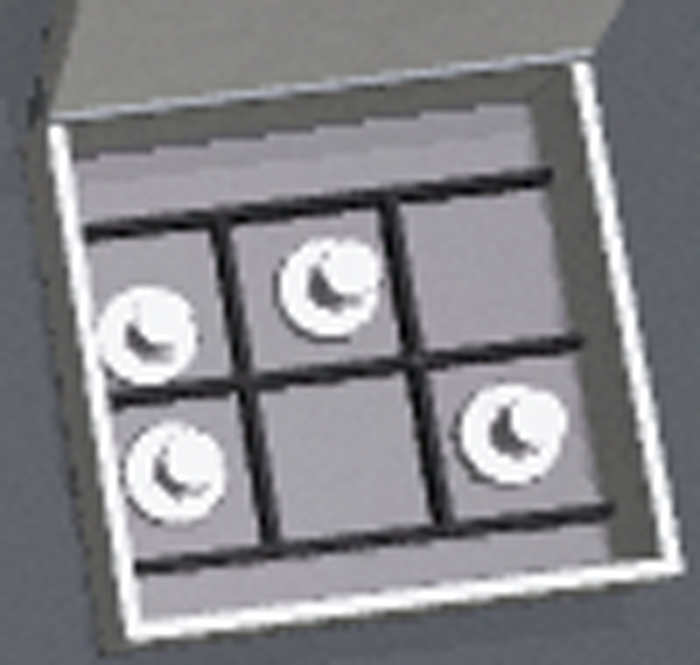

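```bash
python3 - <<'E'
from h import *
c=cam("top");p=c["pixels"][175:230,328:375].astype(float)
p=np.clip((p-110)*1.75,0,255).astype(np.uint8)
cv2.imwrite("pics/t25.png",cv2.resize(p,None,fx=12,fy=10.9,interpolation=cv2.INTER_CUBIC))
c=cam("scene");save(c,"s25",(180,140,240,200),10)
E
```

```text
(no output)
```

View pics/t25.png

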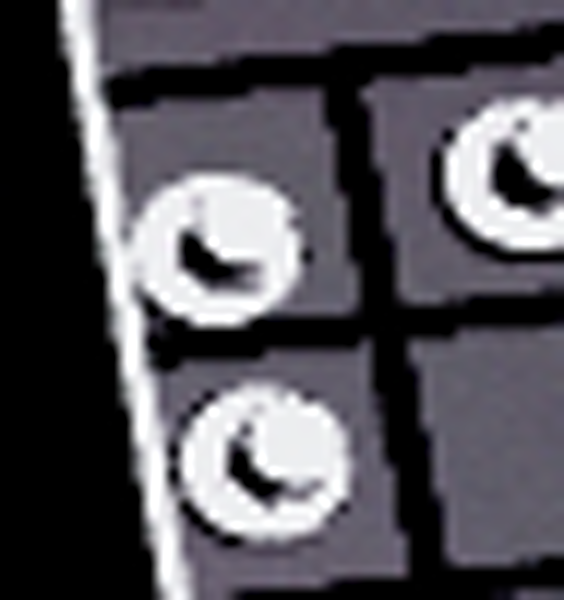

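View pics/s25.png

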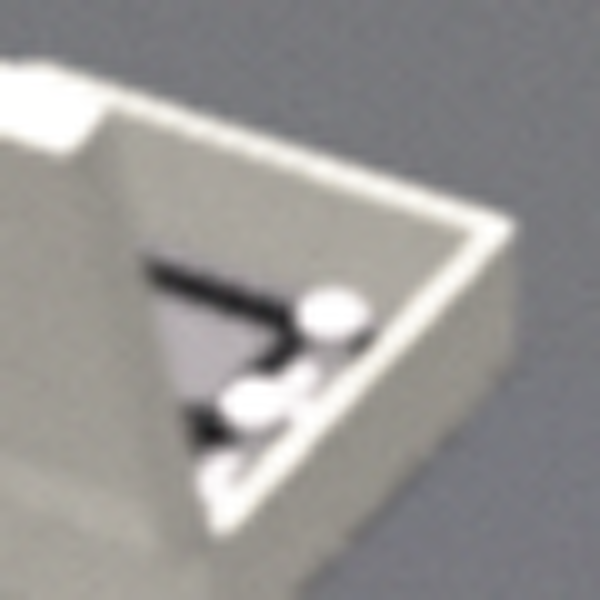

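Emit:
servo_tool(rows=[{"x":-0.5,"y":2.5,"z":30,"wx":-0.3,"wy":0,"wz":0},{"x":-0.5,"y":2.5,"z":55,"wx":-0.3,"wy":0,"wz":0},{"x":-0.5,"y":2.5,"z":61.5,"wx":-0.3,"wy":0,"wz":0},{"x":-0.5,"y":2.5,"z":61.5,"wx":-0.3,"wy":0,"wz":0},{"x":-0.5,"y":2.5,"z":61.5,"wx":-0.3,"wy":0,"wz":0}])

```text
clock: 36.85
ee_pos: [0.5185, 0.316, 0.0566]
orientation: [-0.001, 0.666, 0.746, -0.0]
contact_force: [0.2, -0.5, -0.2]
gripper_width: 0.423
```

Emit:
servo_tool(rows=[{"x":0,"y":0,"z":0,"wx":0,"wy":0,"wz":0},{"x":0,"y":0,"z":0,"wx":0,"wy":0,"wz":0},{"x":0,"y":0,"z":0,"wx":0,"wy":0,"wz":0},{"x":0,"y":0,"z":0,"wx":0,"wy":0,"wz":0},{"x":0,"y":0,"z":0,"wx":0,"wy":0,"wz":0},{"x":0,"y":0,"z":-20,"wx":0,"wy":0,"wz":0},{"x":0,"y":0,"z":-60,"wx":0,"wy":0,"wz":0},{"x":0,"y":0,"z":-64,"wx":0,"wy":0,"wz":0}], hand=0, force=50)

```text
clock: 37.85
ee_pos: [0.5198, 0.3167, 0.1234]
orientation: [-0.0, 0.666, 0.746, 0.002]
contact_force: [0.3, -0.9, -0.2]
gripper_width: 0.174
```

```bash
python3 - <<'E'
from h import *
go((602.3,-281.7,115,6.5))
c=cam("scene");save(c,"s26",(250,115,410,275),4)
E
```

```text
t 37.85 pos [519.8 316.7 123.4] theta 6.5 j [-0.84  0.31  0.29  1.7  -0.1   1.14 -0.4 ] w 0.174 F [ 0.3 -0.9 -0.2]
(602.3, -281.7, 115, 6.5) {"x":-603.9,"y":13.9,"z":6.7,"wx":0.1,"wy":-0.2,"wz":0.0}
```

View pics/s26.png

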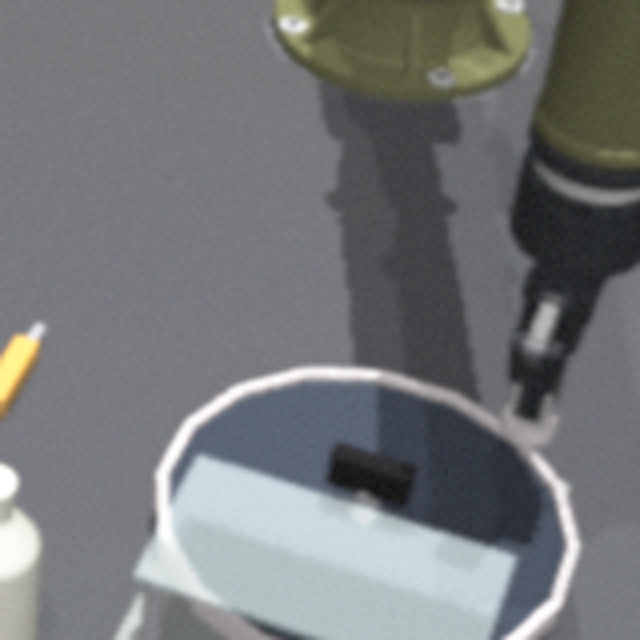

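Emit:
servo_tool(rows=[{"x":-20,"y":0,"z":0,"wx":0.1,"wy":0,"wz":0},{"x":-60,"y":1,"z":0,"wx":0.1,"wy":0,"wz":0},{"x":-110,"y":2,"z":0,"wx":0.1,"wy":0,"wz":0},{"x":-165,"y":4,"z":0,"wx":0.1,"wy":0,"wz":0},{"x":-220,"y":5,"z":0,"wx":0.1,"wy":0,"wz":0},{"x":-275,"y":6,"z":0,"wx":0.1,"wy":0,"wz":0},{"x":-330,"y":7,"z":0,"wx":0.1,"wy":0,"wz":0},{"x":-385,"y":9,"z":0,"wx":0.1,"wy":0,"wz":0},{"x":-440,"y":11,"z":0,"wx":0.1,"wy":0,"wz":0},{"x":-495,"y":12,"z":0,"wx":0.1,"wy":0,"wz":0},{"x":-545,"y":13,"z":3,"wx":0.1,"wy":0,"wz":0},{"x":-585,"y":14,"z":6,"wx":0.1,"wy":0,"wz":0},{"x":-602,"y":14,"z":6,"wx":0.1,"wy":0,"wz":0},{"x":-602,"y":14,"z":6,"wx":0.1,"wy":0,"wz":0}])

```text
clock: 39.65
ee_pos: [0.5988, -0.2822, 0.1126]
orientation: [-0.002, 0.667, 0.745, -0.003]
contact_force: [-0.4, 1.0, -0.5]
gripper_width: 0.176
```

```bash
python3 - <<'E'
from h import *
go((602.3,-281.7,22,6.5))
c=cam("scene");save(c,"s27",(130,60,290,220),4)
E
```

```text
t 39.65 pos [ 598.8 -282.2  112.6] theta 6.4 j [-0.04  0.47  0.58  1.57 -0.27  1.18  0.7 ] w 0.176 F [-0.4  1.  -0.5]
(602.3, -281.7, 22, 6.5) {"x":0.1,"y":4.2,"z":90.6,"wx":-0.4,"wy":-0.0,"wz":-0.1}
```

View pics/s27.png

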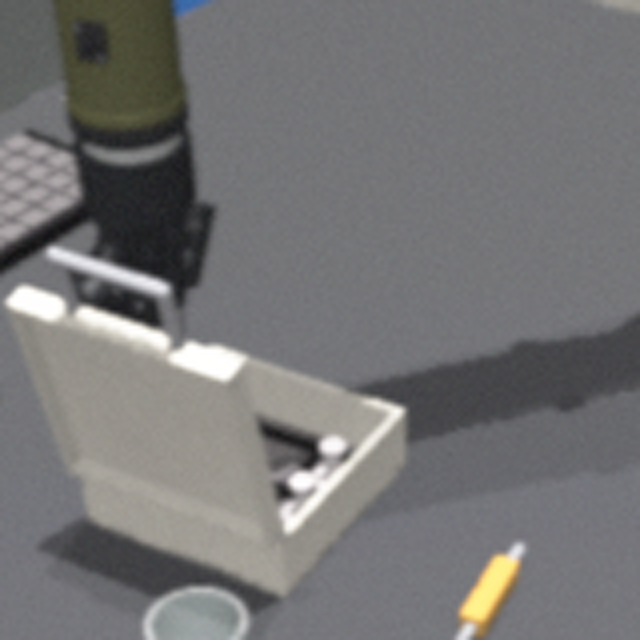

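Emit:
servo_tool(rows=[{"x":0.5,"y":3.5,"z":30,"wx":-0.3,"wy":0,"wz":0},{"x":0.5,"y":3.5,"z":60,"wx":-0.3,"wy":0,"wz":0},{"x":0.5,"y":3.5,"z":80,"wx":-0.3,"wy":0,"wz":0},{"x":0.5,"y":3.5,"z":87,"wx":-0.3,"wy":0,"wz":0},{"x":0.5,"y":3.5,"z":89,"wx":-0.3,"wy":0,"wz":0},{"x":0.5,"y":3.5,"z":89,"wx":-0.3,"wy":0,"wz":0},{"x":0.5,"y":3.5,"z":89,"wx":-0.3,"wy":0,"wz":0}])

```text
clock: 40.58
ee_pos: [0.6039, -0.2804, 0.0255]
orientation: [0.001, 0.666, 0.746, 0.0]
contact_force: [-0.0, 0.0, -0.6]
gripper_width: 0.181
```

```bash
python3 - <<'E'
from h import *
go((602.3,-281.7,22,6.5))
c=cam("top");save(c,"t28",(325,150,425,245),7)
E
```

```text
t 40.58 pos [ 603.9 -280.4   25.5] theta 6.5 j [-0.02  0.57  0.54  1.63 -0.33  1.03  0.74] w 0.181 F [-0.   0.  -0.6]
(602.3, -281.7, 22, 6.5) {"x":-1.1,"y":-1.7,"z":3.5,"wx":0.1,"wy":0.1,"wz":0.0}
```

View pics/t28.png

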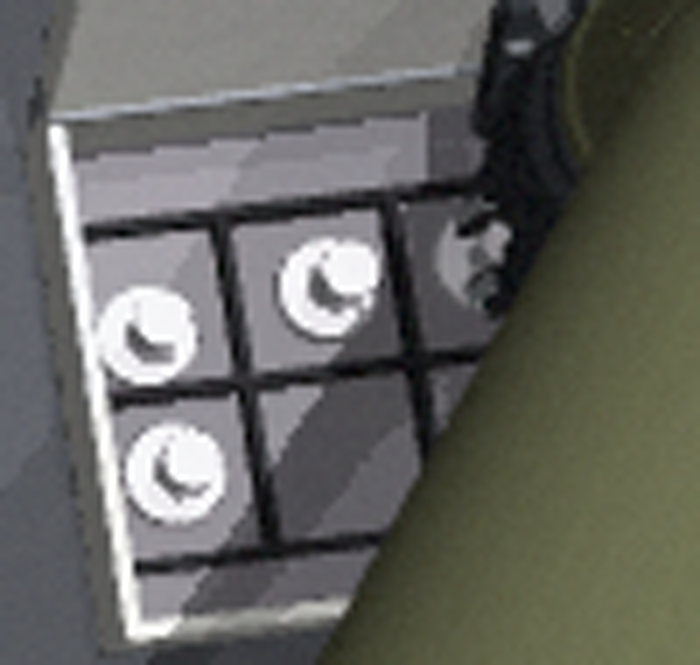

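Emit:
servo_tool(rows=[{"x":0,"y":-1,"z":2,"wx":0,"wy":0,"wz":0},{"x":0,"y":-1,"z":3.5,"wx":0,"wy":0,"wz":0},{"x":0,"y":-1,"z":3.5,"wx":0,"wy":0,"wz":0}])

```text
clock: 41.0
ee_pos: [0.6025, -0.2805, 0.0216]
orientation: [0.0, 0.666, 0.746, 0.0]
contact_force: [-0.9, 1.0, 3.8]
gripper_width: 0.172
```

Emit:
servo_tool(rows=[{"x":0,"y":0,"z":0,"wx":0,"wy":0,"wz":0},{"x":0,"y":0,"z":0,"wx":0,"wy":0,"wz":0},{"x":0,"y":0,"z":-15,"wx":0,"wy":0,"wz":0},{"x":0,"y":0,"z":-50,"wx":0,"wy":0,"wz":0},{"x":0,"y":0,"z":-105,"wx":0,"wy":0,"wz":0},{"x":0,"y":-60,"z":-155,"wx":0,"wy":0,"wz":0},{"x":0,"y":-120,"z":-200,"wx":0,"wy":0,"wz":0},{"x":-60,"y":-130,"z":-230,"wx":0,"wy":0,"wz":0}], hand=0.36)

```text
clock: 42.0
ee_pos: [0.4841, -0.3367, 0.2413]
orientation: [-0.001, 0.664, 0.747, 0.002]
contact_force: [1.6, 0.1, 0.2]
gripper_width: 0.358
```

```bash
python3 - <<'E'
from h import *
go()
c=cam("top");save(c,"t29",(325,110,425,245),6);save(c,"t29b")
E
```

```text
t 42.0 pos [ 484.1 -336.7  241.3] theta 6.7 j [-0.02  0.21  0.68  1.61 -0.14  1.36  0.8 ] w 0.358 F [1.6 0.1 0.2]
```

View pics/t29.png

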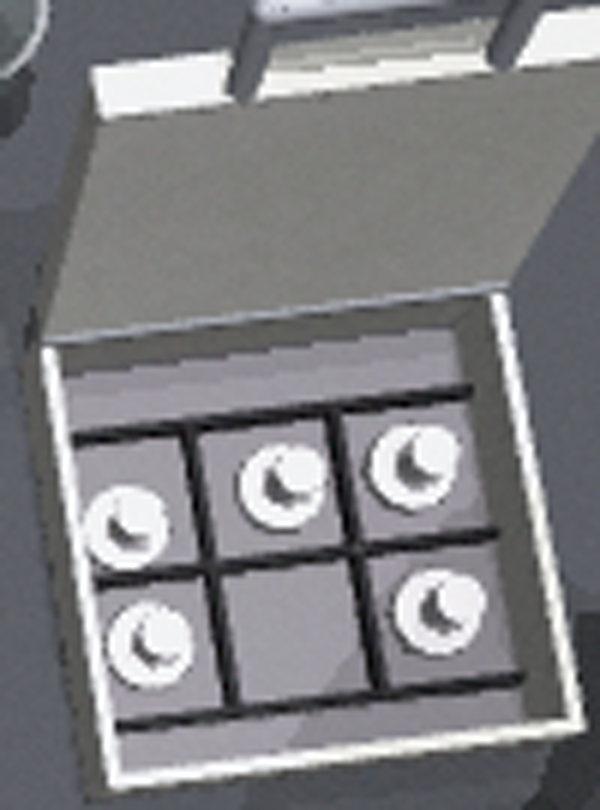

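View pics/t29b.png

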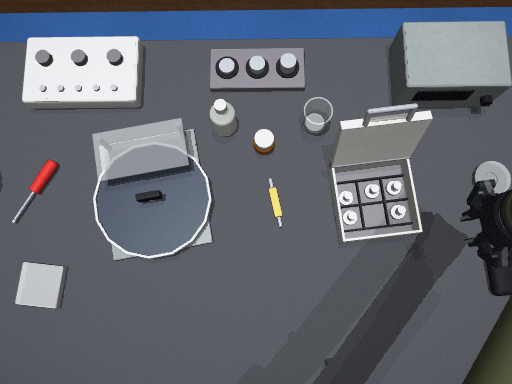

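```bash
python3 - <<'E'
from h import *
c=cam("top")
g=lambda p,z:onz(c,325+p[0]/6,110+p[1]/6,z)*1000
P=g((127,527),.014);print(P)
for z in(.045,):
  q=P.copy();q[2]=45;print((proj(c,q/1000)[0]-[325,110])*6)
P2=g((150,643),.014);q=P2.copy();q[2]=45;print("FL",(proj(c,q/1000)[0]-[325,110])*6)
s=cam("scene")
for w in(P,P2):
  w=w.copy();w[2]=45;print("scene",proj(s,w/1000)[0])
save(s,"s30",(185,130,245,190),10)
E
```

```text
[ 581.48298838 -173.92346664   14.        ]
[141.81538387 511.43126853]
FL [165.62579063 630.79590524]
scene [204.57155755 179.78327513]
scene [212.22837205 171.2572517 ]
```

View pics/s30.png

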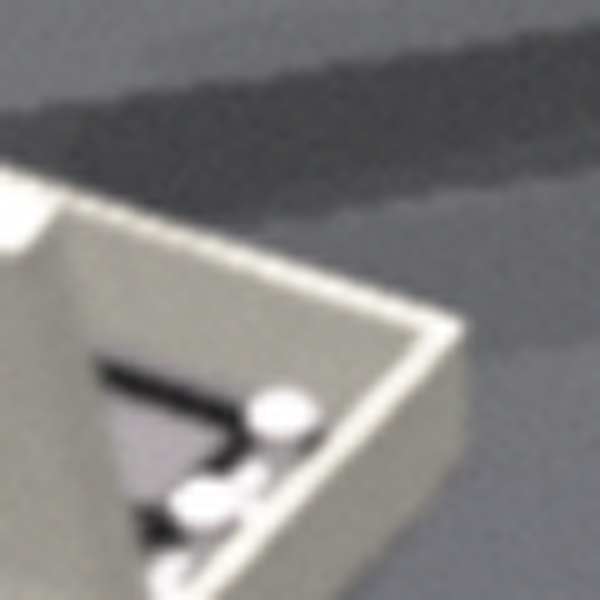

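```bash
python3 - <<'E'
from h import *
go((560,-270,325,6.5),(695.4,-219.7,325,6.5),(695.4,-219.7,246,6.5))
E
```

```text
t 42.15 pos [ 484.7 -343.5  243.4] theta 6.1 j [-0.01  0.22  0.69  1.61 -0.14  1.36  0.8 ] w 0.359 F [ 1.   0.7 -0.6]
(560, -270, 325, 6.5) {"x":64.6,"y":83.2,"z":-81.4,"wx":0.3,"wy":0.2,"wz":-0.4}
(695.4, -219.7, 325, 6.5) {"x":100.2,"y":223.2,"z":-80.8,"wx":0.3,"wy":0.2,"wz":-0.4}
(695.4, -219.7, 246, 6.5) {"x":100.5,"y":222.8,"z":-1.8,"wx":0.3,"wy":0.2,"wz":-0.4}
```

Emit:
servo_tool(rows=[{"x":32,"y":41,"z":-41,"wx":0.3,"wy":0,"wz":0},{"x":65,"y":83,"z":-81,"wx":0.3,"wy":0,"wz":-0.4},{"x":80,"y":140,"z":-81,"wx":0.3,"wy":0,"wz":-0.4},{"x":100,"y":200,"z":-81,"wx":0.3,"wy":0,"wz":-0.4},{"x":100,"y":223,"z":-81,"wx":0.3,"wy":0.2,"wz":-0.4},{"x":100,"y":223,"z":-81,"wx":0.3,"wy":0.2,"wz":-0.4},{"x":100,"y":223,"z":-81,"wx":0.3,"wy":0.2,"wz":-0.4},{"x":100,"y":223,"z":-81,"wx":0.3,"wy":0.2,"wz":-0.4}], hand=0.45)

```text
clock: 43.15
ee_pos: [0.6953, -0.2151, 0.3212]
orientation: [-0.003, 0.664, 0.748, -0.001]
contact_force: [0.2, -0.3, 0.3]
gripper_width: 0.45
```

```bash
python3 - <<'E'
from h import *
go((695.4,-219.7,246,6.5))
c=cam("scene");save(c,"s31",(110,40,270,200),4)
c=cam("top");save(c,"t31",(305,60,465,220),4)
E
```

```text
t 43.15 pos [ 695.3 -215.1  321.2] theta 6.8 j [-0.09  0.52  0.59  1.07 -0.28  1.62  0.54] w 0.45 F [ 0.2 -0.3  0.3]
(695.4, -219.7, 246, 6.5) {"x":-4.9,"y":-0.1,"z":75.1,"wx":-0.3,"wy":-0.2,"wz":0.3}
```

View pics/s31.png

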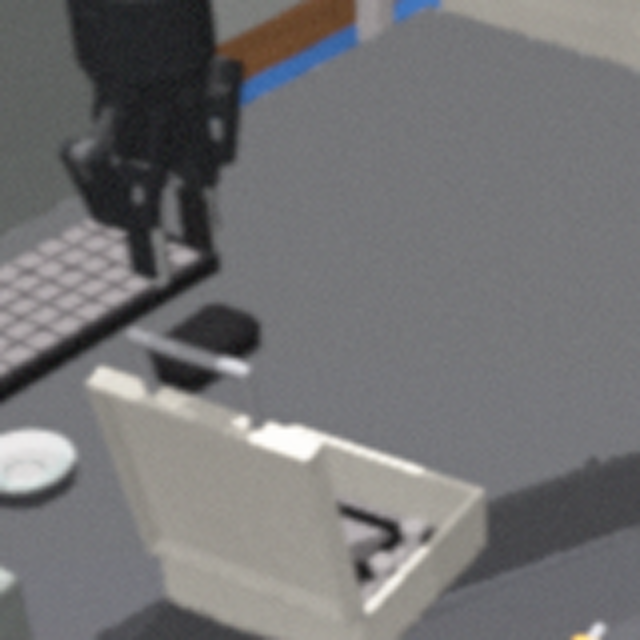

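View pics/t31.png

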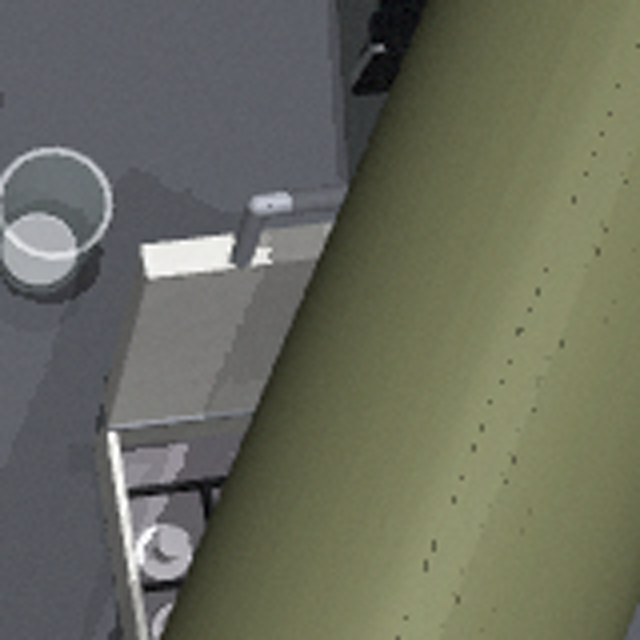

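Emit:
servo_tool(rows=[{"x":-4.5,"y":0,"z":30,"wx":0,"wy":0,"wz":0},{"x":-4.5,"y":0,"z":55,"wx":0,"wy":0,"wz":0},{"x":-4.5,"y":0,"z":75,"wx":0,"wy":0,"wz":0},{"x":-4.5,"y":0,"z":75,"wx":0,"wy":0,"wz":0},{"x":-4.5,"y":0,"z":75,"wx":0,"wy":0,"wz":0}], hand=0.5)

```text
clock: 43.88
ee_pos: [0.6968, -0.2187, 0.2467]
orientation: [-0.002, 0.663, 0.749, -0.0]
contact_force: [0.0, -1.2, -0.2]
gripper_width: 0.5
```

Emit:
servo_tool(rows=[{"x":0,"y":0,"z":0,"wx":0,"wy":0,"wz":0},{"x":0,"y":0,"z":0,"wx":0,"wy":0,"wz":0},{"x":0,"y":0,"z":0,"wx":0,"wy":0,"wz":0},{"x":0,"y":0,"z":0,"wx":0,"wy":0,"wz":0},{"x":0,"y":0,"z":0,"wx":0,"wy":0,"wz":0}], hand=0, force=30)

```text
clock: 44.5
ee_pos: [0.6968, -0.2188, 0.2464]
orientation: [-0.002, 0.663, 0.749, -0.0]
contact_force: [-0.6, -0.2, 5.2]
gripper_width: 0.106
```

```bash
python3 - <<'E'
from h import *
s=env.observe();p=s["ee_pos"]*1000
yaw=np.radians(6.5);ex=np.array([np.cos(yaw),np.sin(yaw),0])
start=np.array([447.9,-248.2,44.4]); a0=np.arctan2(2,208)
# current angle
h=start+208*np.cos(a0)*ex-np.array([0,0,208*np.sin(a0)])
d=p-h; a=np.arctan2(d[2],-d@ex);print("angle",np.degrees(a),np.hypot(d[2],d@ex))
T=[]
for b in np.radians(np.r_[95:0:-5,0.55]):
    T.append((*np.round(h+208*(-np.cos(b)*ex+np.array([0,0,np.sin(b)])),1),6.5))
go(*T)
E
```

```text
angle 101.80033326563826 208.42081339653737
t 44.5 pos [ 696.8 -218.8  246.4] theta 6.9 j [-0.1   0.54  0.58  1.2  -0.29  1.48  0.56] w 0.106 F [-0.6 -0.2  5.2]
(np.float64(672.6), np.float64(-222.6), np.float64(249.6), 6.5) {"x":-0.9,"y":-24.5,"z":-3.1,"wx":-0.2,"wy":-0.1,"wz":0.4}
(np.float64(654.6), np.float64(-224.7), np.float64(250.4), 6.5) {"x":-0.8,"y":-42.6,"z":-3.8,"wx":-0.2,"wy":-0.1,"wz":0.4}
(np.float64(636.5), np.float64(-226.7), np.float64(249.6), 6.5) {"x":-0.6,"y":-60.8,"z":-3.0,"wx":-0.2,"wy":-0.1,"wz":0.4}
(np.float64(618.7), np.float64(-228.7), np.float64(247.2), 6.5) {"x":-0.4,"y":-78.7,"z":-0.5,"wx":-0.2,"wy":-0.1,"wz":0.4}
(np.float64(601.1), np.float64(-230.7), np.float64(243.3), 6.5) {"x":-0.3,"y":-96.4,"z":3.5,"wx":-0.2,"wy":-0.1,"wz":0.4}
(np.float64(583.9), np.float64(-232.7), np.float64(237.9), 6.5) {"x":-0.2,"y":-113.7,"z":8.9,"wx":-0.2,"wy":-0.1,"wz":0.4}
(np.float64(567.2), np.float64(-234.6), np.float64(230.9), 6.5) {"x":-0.1,"y":-130.5,"z":16.0,"wx":-0.2,"wy":-0.1,"wz":0.4}
(np.float64(551.2), np.float64(-236.4), np.float64(222.5), 6.5) {"x":0.0,"y":-
[... 823 characters left out ...]
 np.float64(130.3), 6.5) {"x":0.4,"y":-230.7,"z":117.0,"wx":-0.2,"wy":-0.1,"wz":0.4}
(np.float64(460.4), np.float64(-246.8), np.float64(113.5), 6.5) {"x":0.4,"y":-237.6,"z":133.8,"wx":-0.2,"wy":-0.1,"wz":0.4}
(np.float64(454.9), np.float64(-247.4), np.float64(96.2), 6.5) {"x":0.4,"y":-243.0,"z":151.1,"wx":-0.2,"wy":-0.1,"wz":0.4}
(np.float64(451.0), np.float64(-247.8), np.float64(78.5), 6.5) {"x":0.4,"y":-246.9,"z":168.8,"wx":-0.2,"wy":-0.1,"wz":0.4}
(np.float64(448.7), np.float64(-248.1), np.float64(60.5), 6.5) {"x":0.4,"y":-249.1,"z":186.8,"wx":-0.2,"wy":-0.1,"wz":0.4}
(np.float64(447.9), np.float64(-248.2), np.float64(44.4), 6.5) {"x":0.3,"y":-249.9,"z":202.9,"wx":-0.2,"wy":-0.1,"wz":0.4}
```

Emit:
servo_tool(rows=[{"x":0,"y":-10,"z":-2,"wx":0,"wy":0,"wz":0},{"x":0,"y":-24.5,"z":-3,"wx":0,"wy":0,"wz":0},{"x":0,"y":-42.5,"z":-4,"wx":0,"wy":0,"wz":0},{"x":0,"y":-61,"z":-3,"wx":0,"wy":0,"wz":0},{"x":0,"y":-79,"z":-0.5,"wx":0,"wy":0,"wz":0.4},{"x":0,"y":-96.5,"z":3.5,"wx":0,"wy":0,"wz":0.4},{"x":0,"y":-113.5,"z":9,"wx":0,"wy":0,"wz":0.4},{"x":0,"y":-130.5,"z":16,"wx":0,"wy":0,"wz":0.4},{"x":0,"y":-146.5,"z":24.5,"wx":0,"wy":0,"wz":0.4},{"x":0,"y":-162,"z":34,"wx":0,"wy":0,"wz":0.4},{"x":0,"y":-176,"z":45.5,"wx":0,"wy":0,"wz":0.4},{"x":0,"y":-189.5,"z":57.5,"wx":0,"wy":0,"wz":0.4},{"x":0,"y":-201.5,"z":71,"wx":0,"wy":0,"wz":0.4},{"x":0,"y":-212.5,"z":85.5,"wx":0,"wy":0,"wz":0.4},{"x":0,"y":-222.5,"z":101,"wx":0,"wy":0,"wz":0.4},{"x":0,"y":-230.5,"z":117,"wx":0,"wy":0,"wz":0.4},{"x":0,"y":-237.5,"z":134,"wx":0,"wy":0,"wz":0.4},{"x":0,"y":-243,"z":151,"wx":0,"wy":0,"wz":0.4}])

```text
clock: 46.75
ee_pos: [0.4543, -0.247, 0.0945]
orientation: [-0.003, 0.666, 0.746, -0.0]
contact_force: [4.1, 2.9, -0.1]
gripper_width: 0.102
```

```bash
python3 - <<'E'
from h import *
go((451,-247.8,78.5,6.5),(448.7,-248.1,60.5,6.5),(447.9,-248.2,44.4,6.5))
c=cam("scene");save(c,"s32",(110,80,270,240),4)
E
```

```text
t 46.75 pos [ 454.3 -247.    94.5] theta 6.6 j [-0.14  0.18  0.65  1.96 -0.12  1.05  0.67] w 0.102 F [ 4.1  2.9 -0.1]
(451, -247.8, 78.5, 6.5) {"x":-0.5,"y":-3.3,"z":16.0,"wx":-0.3,"wy":-0.2,"wz":0.1}
(448.7, -248.1, 60.5, 6.5) {"x":-0.6,"y":-5.5,"z":34.0,"wx":-0.3,"wy":-0.2,"wz":0.1}
(447.9, -248.2, 44.4, 6.5) {"x":-0.7,"y":-6.3,"z":50.1,"wx":-0.3,"wy":-0.2,"wz":0.1}
```

View pics/s32.png

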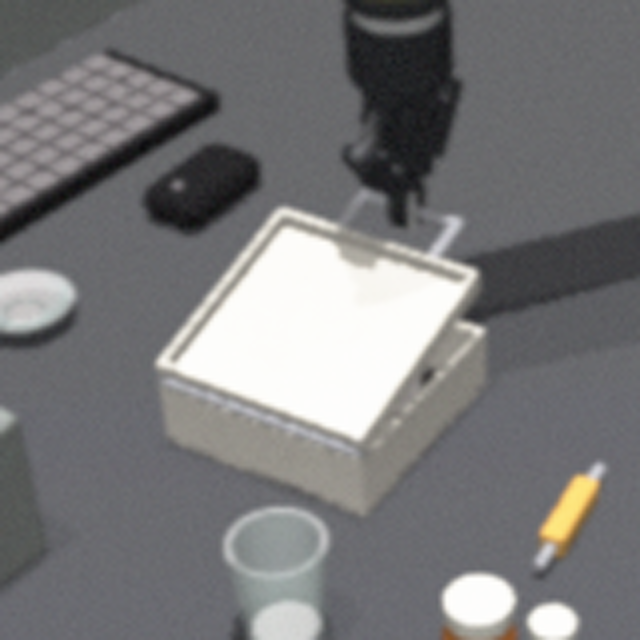

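Emit:
servo_tool(rows=[{"x":0,"y":-2,"z":8,"wx":0,"wy":0,"wz":0},{"x":0,"y":-4,"z":20,"wx":0,"wy":0,"wz":0},{"x":0,"y":-5.5,"z":34,"wx":0,"wy":0,"wz":0},{"x":0,"y":-6.3,"z":44,"wx":0,"wy":0,"wz":0},{"x":0,"y":-6.3,"z":50,"wx":0,"wy":0,"wz":0},{"x":0,"y":-6.3,"z":53,"wx":0,"wy":0,"wz":0},{"x":0,"y":-6.3,"z":53,"wx":0,"wy":0,"wz":0}])

```text
clock: 47.68
ee_pos: [0.4478, -0.248, 0.0446]
orientation: [-0.004, 0.666, 0.746, -0.0]
contact_force: [-3.3, 8.1, 19.3]
gripper_width: 0.101
```

Emit:
servo_tool(rows=[{"x":0,"y":0,"z":0,"wx":0,"wy":0,"wz":0},{"x":0,"y":0,"z":0,"wx":0,"wy":0,"wz":0},{"x":0,"y":0,"z":-20,"wx":0,"wy":0,"wz":0},{"x":0,"y":0,"z":-70,"wx":0,"wy":0,"wz":0},{"x":60,"y":0,"z":-100,"wx":0,"wy":0,"wz":0},{"x":120,"y":0,"z":-120,"wx":0,"wy":0,"wz":0}], hand=0.5)

```text
clock: 48.42
ee_pos: [0.4351, -0.1345, 0.1623]
orientation: [-0.002, 0.667, 0.745, -0.001]
contact_force: [1.2, 0.9, -0.1]
gripper_width: 0.503
```

```bash
python3 - <<'E'
from h import *
go()
c=cam("top");save(c,"t33",(255,140,435,275),4)
c=cam("scene");save(c,"s33",(110,80,270,240),4)
E
```

```text
t 48.42 pos [ 435.1 -134.5  162.3] theta 6.3 j [-0.33 -0.07  0.55  2.02  0.04  1.19  0.32] w 0.503 F [ 1.2  0.9 -0.1]
```

View pics/t33.png

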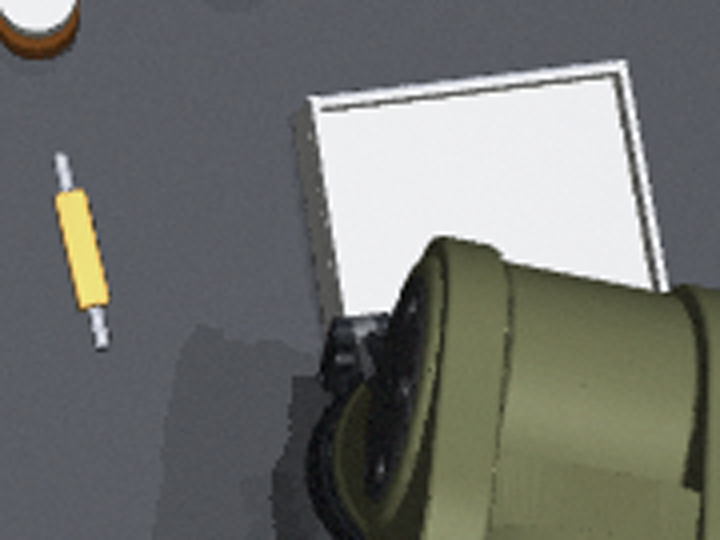

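View pics/s33.png

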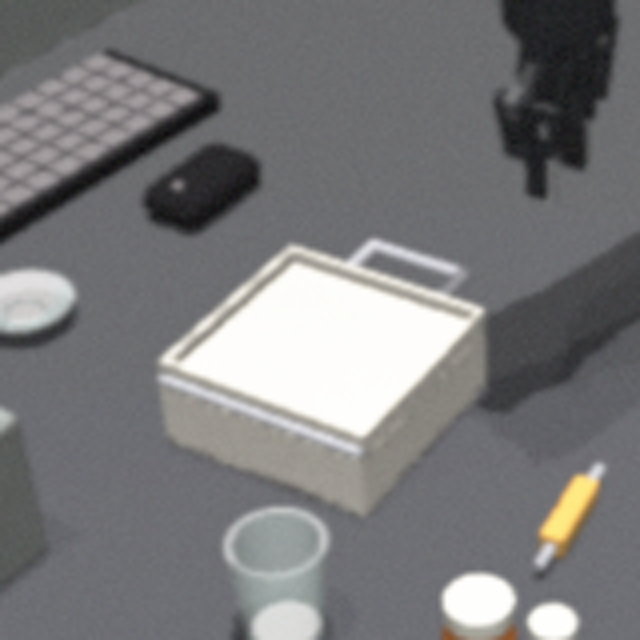

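```bash
python3 - <<'E'
from h import *
go((572.5,-17.2,110,-78.8),(572.5,-17.2,4,-78.8))
E
```

```text
t 48.52 pos [ 436.2 -128.8  162.8] theta 7.0 j [-0.33 -0.07  0.55  2.02  0.04  1.19  0.32] w 0.497 F [ 0.7  0.2 -0.4]
(572.5, -17.2, 110, -78.8) {"x":93.9,"y":149.0,"z":53.0,"wx":-0.3,"wy":-0.2,"wz":85.8}
(572.5, -17.2, 4, -78.8) {"x":93.3,"y":149.3,"z":159.0,"wx":-0.3,"wy":-0.2,"wz":85.8}
```

Emit:
servo_tool(rows=[{"x":20,"y":30,"z":10,"wx":0,"wy":0,"wz":10},{"x":40,"y":60,"z":20,"wx":0,"wy":0,"wz":20},{"x":60,"y":90,"z":30,"wx":0,"wy":0,"wz":30},{"x":80,"y":120,"z":40,"wx":0,"wy":0,"wz":40},{"x":94,"y":149,"z":53,"wx":0,"wy":0,"wz":50},{"x":94,"y":149,"z":53,"wx":0,"wy":0,"wz":60},{"x":94,"y":149,"z":53,"wx":0,"wy":0,"wz":70},{"x":94,"y":149,"z":53,"wx":0,"wy":0,"wz":80},{"x":94,"y":149,"z":53,"wx":0,"wy":0,"wz":85.8},{"x":94,"y":149,"z":53,"wx":0,"wy":0,"wz":85.8},{"x":94,"y":149,"z":53,"wx":0,"wy":0,"wz":85.8}], hand=0.45)

```text
clock: 49.9
ee_pos: [0.5722, -0.0245, 0.1074]
orientation: [-0.001, 0.996, 0.094, -0.003]
contact_force: [0.3, -0.3, -0.1]
gripper_width: 0.45
```

```bash
python3 - <<'E'
from h import *
go((572.5,-17.2,4,-78.8))
c=cam("scene");save(c,"s34",(190,110,310,240),5)
c=cam("top");save(c,"t34",(225,140,435,275),3.5)
E
```

```text
t 49.9 pos [572.2 -24.5 107.4] theta -79.2 j [-0.51  0.29  0.59  1.81 -0.18  1.11 -1.24] w 0.45 F [ 0.3 -0.3 -0.1]
(572.5, -17.2, 4, -78.8) {"x":2.3,"y":-6.8,"z":103.4,"wx":-0.2,"wy":0.3,"wz":-0.4}
```

View pics/s34.png

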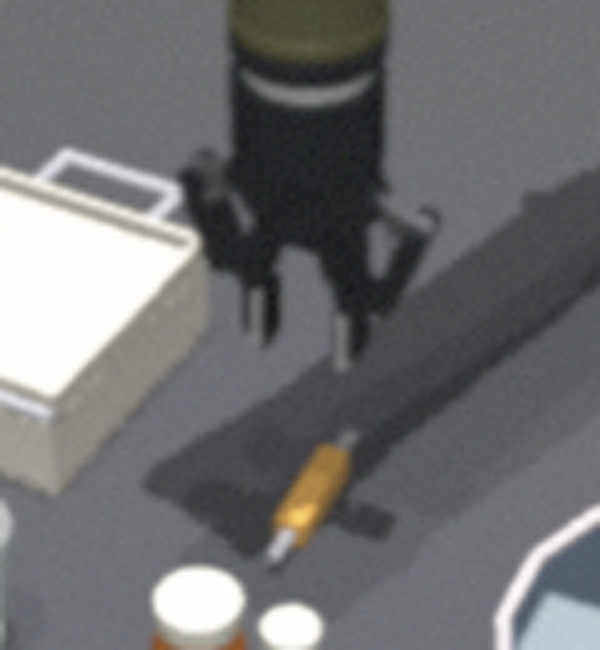

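View pics/t34.png

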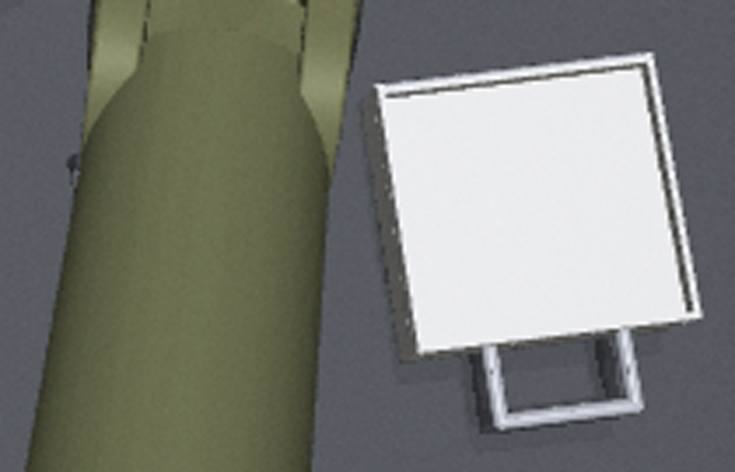

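Emit:
servo_tool(rows=[{"x":2,"y":-6.5,"z":40,"wx":0,"wy":0,"wz":0},{"x":2,"y":-6.5,"z":80,"wx":0,"wy":0,"wz":0},{"x":2,"y":-6.5,"z":98,"wx":0,"wy":0,"wz":0},{"x":2,"y":-6.5,"z":102,"wx":0,"wy":0,"wz":0},{"x":2,"y":-6.5,"z":102,"wx":0,"wy":0,"wz":0}])

```text
clock: 50.62
ee_pos: [0.5735, -0.0169, 0.0069]
orientation: [-0.001, 0.996, 0.093, -0.002]
contact_force: [-1.4, -0.9, -0.0]
gripper_width: 0.446
```

```bash
python3 - <<'E'
from h import *
go((572.5,-17.2,4,-78.8))
c=cam("scene");save(c,"s35",(190,110,310,240),5)
t=cam("top")
g=lambda p,z:onz(t,225+p[0]/3.5,140+p[1]/3.5,z)*1000
C=np.array([g(p,.07) for p in((377,87),(652,53),(700,318),(418,352))]);print(np.round(C,1),C.mean(0))
for a,b in((0,1),(3,2)):
  d=C[a]-C[b];print(np.degrees(np.arctan2(-d[0],d[1])))
E
```

```text
t 50.62 pos [573.5 -16.9   6.9] theta -79.3 j [-0.48  0.42  0.55  1.88 -0.27  0.92 -1.18] w 0.446 F [-1.4 -0.9 -0. ]
(572.5, -17.2, 4, -78.8) {"x":-1.1,"y":0.1,"z":2.9,"wx":-0.2,"wy":0.2,"wz":-0.5}
[[ 642.5 -138.5   70. ]
 [ 662.  -305.6   70. ]
 [ 500.8 -322.8   70. ]
 [ 482.2 -156.7   70. ]] [ 571.90968409 -230.8952493    70.        ]
6.654460058969216
6.381842745243049
```

View pics/s35.png

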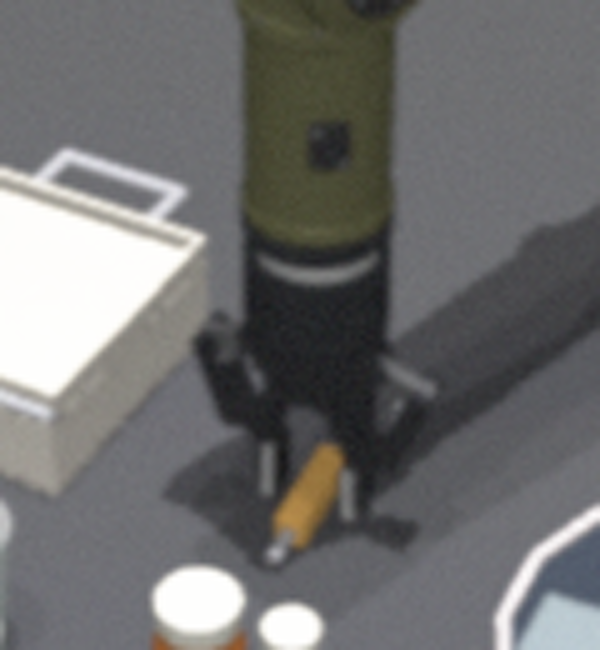

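Emit:
servo_tool(rows=[{"x":-1,"y":0,"z":3,"wx":0,"wy":0,"wz":0},{"x":-1,"y":0,"z":3,"wx":0,"wy":0,"wz":0}])

```text
clock: 50.98
ee_pos: [0.5717, -0.0167, 0.0032]
orientation: [-0.002, 0.996, 0.094, -0.002]
contact_force: [0.5, -0.3, 0.0]
gripper_width: 0.45
```

Emit:
servo_tool(rows=[{"x":0,"y":0,"z":0,"wx":0,"wy":0,"wz":0},{"x":0,"y":0,"z":0,"wx":0,"wy":0,"wz":0},{"x":0,"y":0,"z":0,"wx":0,"wy":0,"wz":0},{"x":0,"y":0,"z":0,"wx":0,"wy":0,"wz":0},{"x":0,"y":0,"z":0,"wx":0,"wy":0,"wz":0},{"x":0,"y":0,"z":0,"wx":0,"wy":0,"wz":0}], hand=0, force=70)

```text
clock: 51.72
ee_pos: [0.572, -0.0168, 0.0033]
orientation: [-0.002, 0.996, 0.094, -0.002]
contact_force: [-1.3, 0.5, 5.9]
gripper_width: 0.188
```

Emit:
servo_tool(rows=[{"x":0,"y":0,"z":-15,"wx":0,"wy":0,"wz":0},{"x":0,"y":0,"z":-50,"wx":0,"wy":0,"wz":0},{"x":0,"y":0,"z":-100,"wx":0,"wy":0,"wz":0},{"x":0,"y":0,"z":-130,"wx":0,"wy":0,"wz":0},{"x":0,"y":0,"z":-130,"wx":0,"wy":0,"wz":0}])

```text
clock: 52.35
ee_pos: [0.5742, -0.0173, 0.1361]
orientation: [-0.002, 0.996, 0.093, 0.0]
contact_force: [0.1, 0.4, -1.5]
gripper_width: 0.191
```

```bash
python3 - <<'E'
from h import *
go((572,-231,125,6.4))
c=cam("scene");save(c,"s36",(190,90,310,220),5)
E
```

```text
t 52.35 pos [574.2 -17.3 136.1] theta -79.3 j [-0.54  0.25  0.6   1.78 -0.16  1.15 -1.27] w 0.191 F [ 0.1  0.4 -1.5]
(572, -231, 125, 6.4) {"x":-42.0,"y":209.6,"z":10.3,"wx":-0.1,"wy":-0.2,"wz":-85.7}
```

View pics/s36.png

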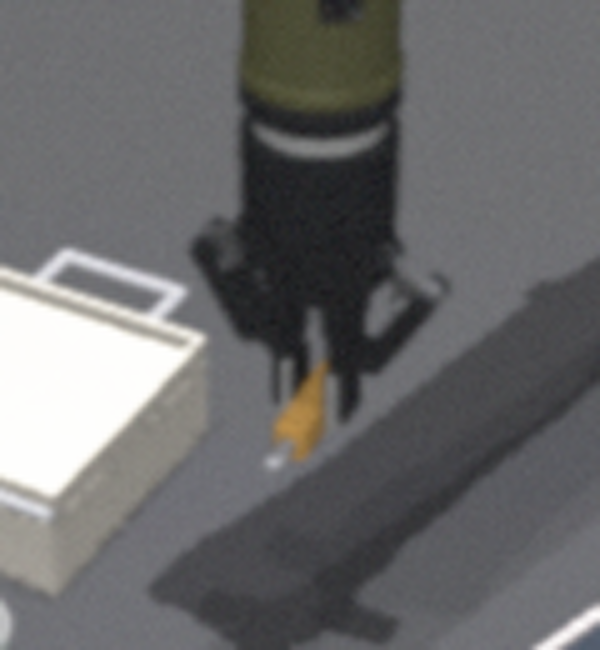

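Emit:
servo_tool(rows=[{"x":-4,"y":20,"z":0,"wx":0,"wy":0,"wz":-8},{"x":-8,"y":45,"z":0,"wx":0,"wy":0,"wz":-17},{"x":-13,"y":70,"z":0,"wx":0,"wy":0,"wz":-27},{"x":-18,"y":95,"z":0,"wx":0,"wy":0,"wz":-37},{"x":-23,"y":120,"z":0,"wx":0,"wy":0,"wz":-47},{"x":-28,"y":145,"z":0,"wx":0,"wy":0,"wz":-57},{"x":-33,"y":168,"z":0,"wx":0,"wy":0,"wz":-67},{"x":-38,"y":188,"z":2,"wx":0,"wy":0,"wz":-76},{"x":-42,"y":202,"z":6,"wx":0,"wy":0,"wz":-82},{"x":-42,"y":209.5,"z":10,"wx":0,"wy":0,"wz":-85.7},{"x":-42,"y":209.5,"z":10,"wx":0,"wy":0,"wz":-85.7},{"x":-42,"y":209.5,"z":10,"wx":0,"wy":0,"wz":-85.7}])

```text
clock: 53.9
ee_pos: [0.5695, -0.23, 0.1214]
orientation: [-0.004, 0.667, 0.745, -0.001]
contact_force: [-0.5, 0.1, -1.0]
gripper_width: 0.192
```

```bash
python3 - <<'E'
from h import *
go((572,-231,62,6.4))
c=cam("scene");save(c,"s37",(130,70,270,210),5)
E
```

```text
t 53.9 pos [ 569.5 -230.   121.4] theta 6.4 j [-0.05  0.35  0.48  1.69 -0.17  1.16  0.59] w 0.192 F [-0.5  0.1 -1. ]
(572, -231, 62, 6.4) {"x":-1.5,"y":2.7,"z":59.4,"wx":-0.4,"wy":-0.2,"wz":-0.0}
```

View pics/s37.png

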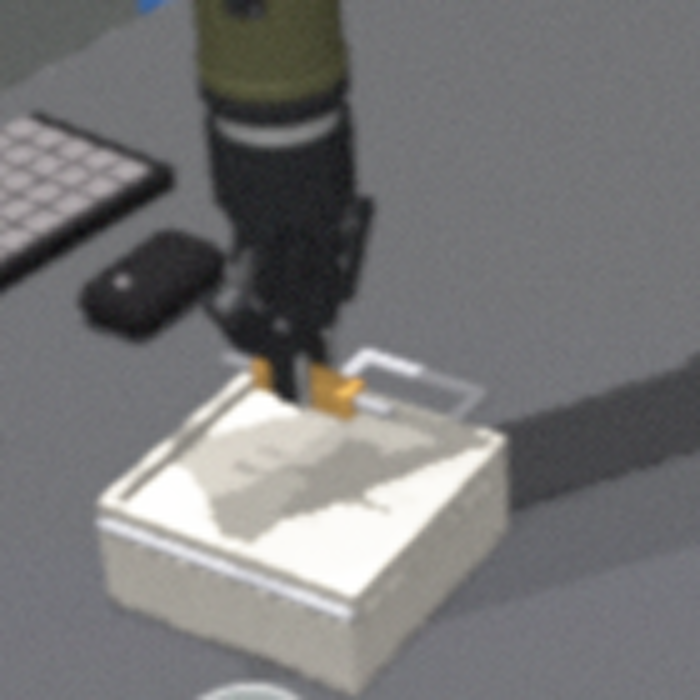

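Emit:
servo_tool(rows=[{"x":-1,"y":2.5,"z":25,"wx":-0.3,"wy":0,"wz":0},{"x":-1,"y":2.5,"z":45,"wx":-0.3,"wy":0,"wz":0},{"x":-1,"y":2.5,"z":54,"wx":-0.3,"wy":0,"wz":0},{"x":-1,"y":2.5,"z":56,"wx":-0.3,"wy":0,"wz":0},{"x":-1,"y":2.5,"z":56,"wx":-0.3,"wy":0,"wz":0},{"x":-1,"y":2.5,"z":56,"wx":-0.3,"wy":0,"wz":0}])

```text
clock: 54.7
ee_pos: [0.5729, -0.2316, 0.0671]
orientation: [-0.001, 0.666, 0.746, 0.001]
contact_force: [-0.6, -0.1, -1.0]
gripper_width: 0.188
```

```bash
python3 - <<'E'
from h import *
go((572,-231,61,6.4))
c=cam("scene");save(c,"s38",(130,70,270,210),5)
c=cam("top");save(c,"t38",(325,130,435,265),5)
E
```

```text
t 54.7 pos [ 572.9 -231.6   67.1] theta 6.4 j [-0.04  0.41  0.47  1.73 -0.21  1.05  0.61] w 0.188 F [-0.6 -0.1 -1. ]
(572, -231, 61, 6.4) {"x":0.7,"y":-0.8,"z":6.2,"wx":0.1,"wy":-0.2,"wz":0.0}
```

View pics/s38.png

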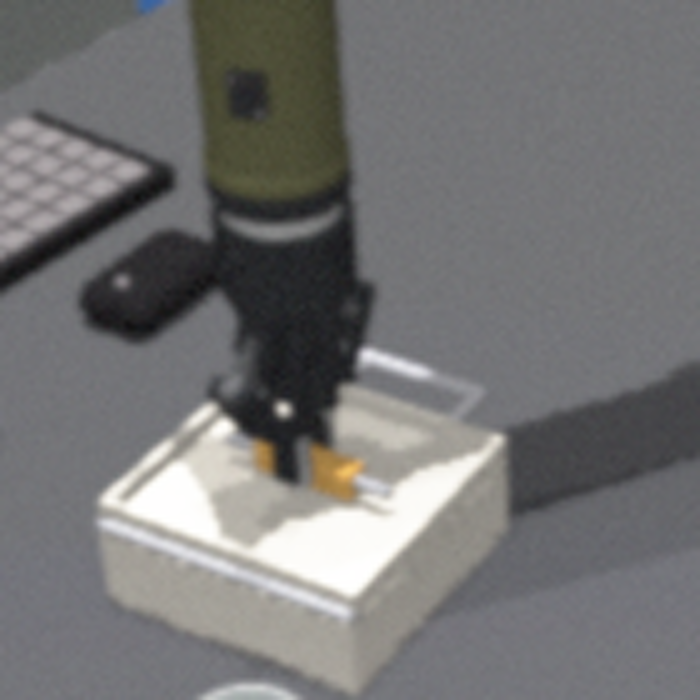

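View pics/t38.png

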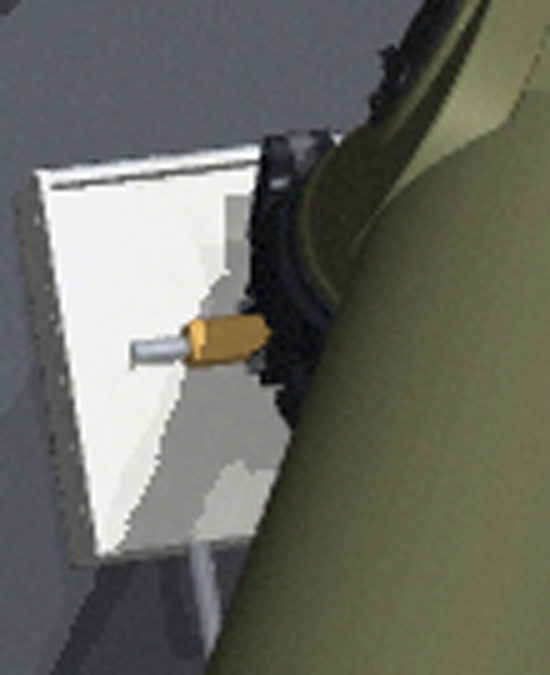

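Emit:
servo_tool(rows=[{"x":0.5,"y":-0.8,"z":3,"wx":0,"wy":0,"wz":0},{"x":0.5,"y":-0.8,"z":5,"wx":0,"wy":0,"wz":0},{"x":0.5,"y":-0.8,"z":6,"wx":0,"wy":0,"wz":0},{"x":0.5,"y":-0.8,"z":6,"wx":0,"wy":0,"wz":0}])

```text
clock: 55.3
ee_pos: [0.5716, -0.2309, 0.0614]
orientation: [-0.001, 0.666, 0.746, 0.001]
contact_force: [-2.2, 1.6, 5.7]
gripper_width: 0.186
```

Contact with the tray floor; release and retreat.

Emit:
servo_tool(rows=[{"x":0,"y":0,"z":0,"wx":0,"wy":0,"wz":0},{"x":0,"y":0,"z":0,"wx":0,"wy":0,"wz":0},{"x":0,"y":0,"z":0,"wx":0,"wy":0,"wz":0},{"x":0,"y":0,"z":-20,"wx":0,"wy":0,"wz":0},{"x":0,"y":0,"z":-60,"wx":0,"wy":0,"wz":0},{"x":0,"y":0,"z":-120,"wx":0,"wy":0,"wz":0},{"x":60,"y":0,"z":-150,"wx":0,"wy":0,"wz":0},{"x":120,"y":0,"z":-150,"wx":0,"wy":0,"wz":0},{"x":180,"y":0,"z":-150,"wx":0,"wy":0,"wz":0},{"x":240,"y":0,"z":-150,"wx":0,"wy":0,"wz":0},{"x":300,"y":0,"z":-150,"wx":0,"wy":0,"wz":0}], hand=0.42)

```text
clock: 56.68
ee_pos: [0.5379, 0.0684, 0.2133]
orientation: [-0.0, 0.666, 0.746, 0.002]
contact_force: [1.1, 0.9, 1.1]
gripper_width: 0.419
```

```bash
python3 - <<'E'
from h import *
go((578,247,120,10.5),(578,247,62,10.5))
c=cam("scene");save(c,"s39",(130,70,270,210),5)
c=cam("top");save(c,"t39",(325,130,435,265),5)
E
```

```text
t 56.67 pos [537.9  68.4 213.3] theta 6.4 j [-0.45  0.1   0.3   1.76 -0.03  1.29 -0.03] w 0.419 F [1.1 0.9 1.1]
(578, 247, 120, 10.5) {"x":172.7,"y":59.5,"z":94.1,"wx":0.2,"wy":-0.2,"wz":-4.1}
(578, 247, 62, 10.5) {"x":172.5,"y":59.4,"z":152.1,"wx":0.2,"wy":-0.2,"wz":-4.1}
```

View pics/s39.png

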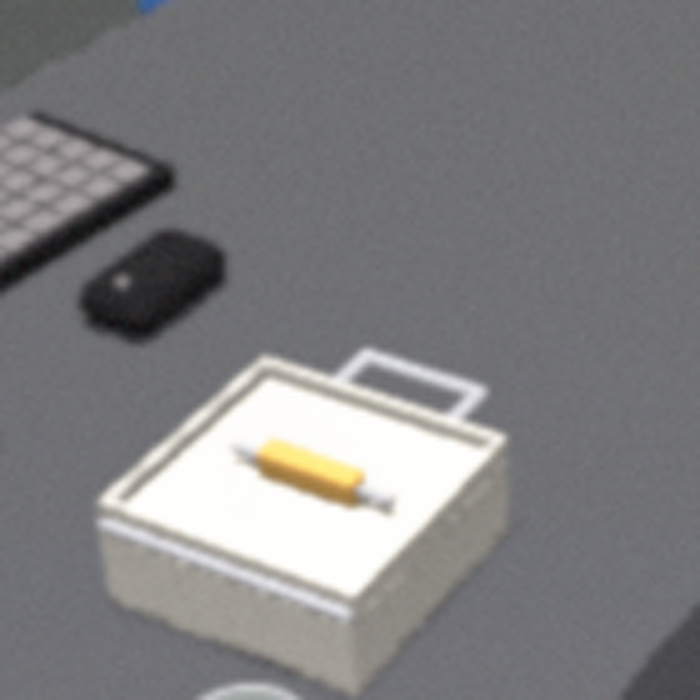

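View pics/t39.png

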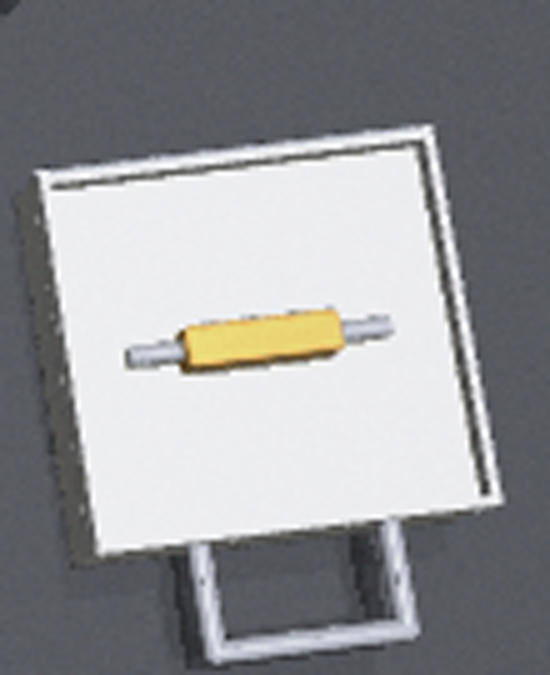

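Emit:
servo_tool(rows=[{"x":60,"y":20,"z":20,"wx":0,"wy":0,"wz":-2},{"x":120,"y":40,"z":40,"wx":0,"wy":0,"wz":-4},{"x":172.5,"y":59.5,"z":70,"wx":0,"wy":0,"wz":-4},{"x":172.5,"y":59.5,"z":94,"wx":0,"wy":0,"wz":-4},{"x":172.5,"y":59.5,"z":94,"wx":0,"wy":0,"wz":-4},{"x":172.5,"y":59.5,"z":94,"wx":0,"wy":0,"wz":-4}])

```text
clock: 57.52
ee_pos: [0.5789, 0.2437, 0.1198]
orientation: [-0.0, 0.641, 0.768, 0.002]
contact_force: [-0.4, -0.1, 0.1]
gripper_width: 0.42
```

```bash
python3 - <<'E'
from h import *
go((578,247,63,10.5))
c=cam("scene");save(c,"s40",(250,115,410,275),4)
E
```

```text
t 57.52 pos [578.9 243.7 119.8] theta 10.3 j [-0.59  0.35  0.19  1.65 -0.07  1.15 -0.21] w 0.42 F [-0.4 -0.1  0.1]
(578, 247, 63, 10.5) {"x":3.3,"y":-0.4,"z":56.8,"wx":0.1,"wy":-0.2,"wz":-0.2}
```

View pics/s40.png

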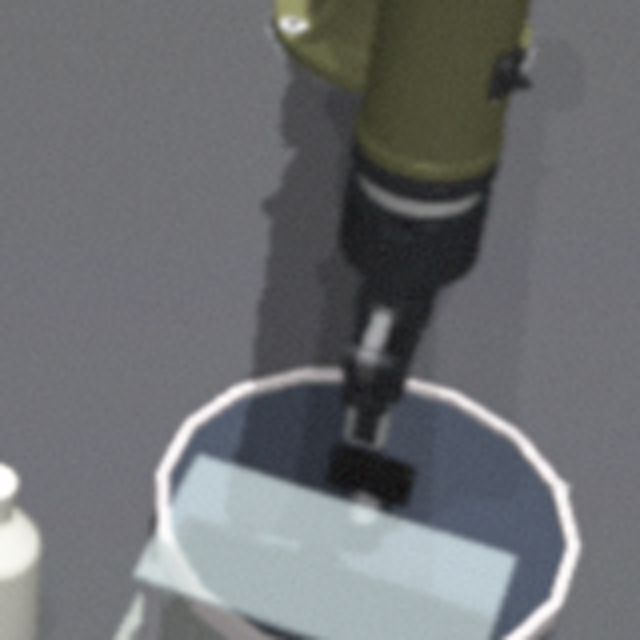

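Emit:
servo_tool(rows=[{"x":2,"y":0,"z":30,"wx":0,"wy":0,"wz":0},{"x":2,"y":0,"z":56,"wx":0,"wy":0,"wz":0},{"x":2,"y":0,"z":56,"wx":0,"wy":0,"wz":0},{"x":2,"y":0,"z":56,"wx":0,"wy":0,"wz":0}])

```text
clock: 58.08
ee_pos: [0.5787, 0.247, 0.0641]
orientation: [-0.0, 0.64, 0.768, 0.002]
contact_force: [0.5, 0.2, -0.2]
gripper_width: 0.418
```

Emit:
servo_tool(rows=[{"x":0,"y":0,"z":0,"wx":0,"wy":0,"wz":0},{"x":0,"y":0,"z":0,"wx":0,"wy":0,"wz":0},{"x":0,"y":0,"z":0,"wx":0,"wy":0,"wz":0},{"x":0,"y":0,"z":0,"wx":0,"wy":0,"wz":0},{"x":0,"y":0,"z":0,"wx":0,"wy":0,"wz":0},{"x":0,"y":0,"z":0,"wx":0,"wy":0,"wz":4},{"x":0,"y":0,"z":0,"wx":0,"wy":0,"wz":11},{"x":0,"y":0,"z":0,"wx":0,"wy":0,"wz":18},{"x":0,"y":0,"z":0,"wx":0,"wy":0,"wz":25},{"x":0,"y":0,"z":0,"wx":0,"wy":0,"wz":32},{"x":0,"y":0,"z":0,"wx":0,"wy":0,"wz":39},{"x":0,"y":0,"z":0,"wx":0,"wy":0,"wz":46},{"x":0,"y":0,"z":0,"wx":0,"wy":0,"wz":53},{"x":0,"y":0,"z":0,"wx":0,"wy":0,"wz":60},{"x":0,"y":0,"z":0,"wx":0,"wy":0,"wz":67},{"x":0,"y":0,"z":0,"wx":0,"wy":0,"wz":74},{"x":0,"y":0,"z":0,"wx":0,"wy":0,"wz":81},{"x":0,"y":0,"z":0,"wx":0,"wy":0,"wz":88},{"x":0,"y":0,"z":0,"wx":0,"wy":0,"wz":92},{"x":0,"y":0,"z":0,"wx":0,"wy":0,"wz":92}], hand=0, force=40)

```text
clock: 60.58
ee_pos: [0.5781, 0.2477, 0.0638]
orientation: [-0.002, 0.997, 0.074, 0.001]
contact_force: [-2.7, -1.6, 7.3]
gripper_width: 0.156
```

```bash
python3 - <<'E'
from h import *
go((578.5,247,112,-80));print(env.observe()["moment"])
c=cam("scene");save(c,"s41",(250,115,410,315),4)
E
```

```text
t 60.58 pos [578.1 247.7  63.8] theta -81.6 j [-0.82  0.43  0.47  1.71 -0.22  1.05 -1.7 ] w 0.156 F [-2.7 -1.6  7.3]
(578.5, 247, 112, -80) {"x":0.4,"y":0.5,"z":-48.2,"wx":-0.2,"wy":-0.1,"wz":-1.6}
[-0.44199338  0.23345126 -0.10898455]
```

View pics/s41.png

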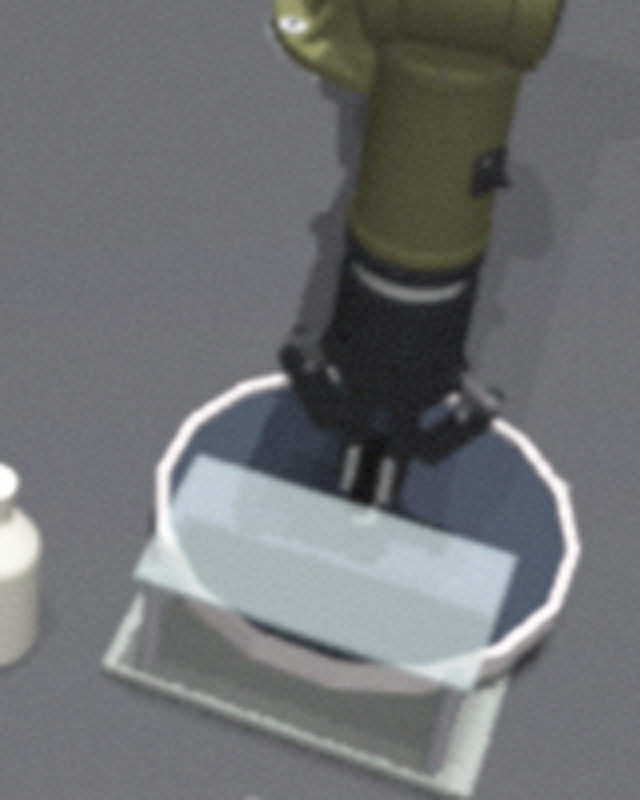

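Turned. Release, lift, rotate anticlockwise half a turn, regrip.

Emit:
servo_tool(rows=[{"x":0,"y":0,"z":0,"wx":0,"wy":0,"wz":0},{"x":0,"y":0,"z":0,"wx":0,"wy":0,"wz":0},{"x":0,"y":0,"z":-25,"wx":0,"wy":0,"wz":0},{"x":0,"y":0,"z":-50,"wx":0,"wy":0,"wz":0},{"x":0,"y":0,"z":-50,"wx":0,"wy":0,"wz":-10},{"x":0,"y":0,"z":-50,"wx":0,"wy":0,"wz":-20},{"x":0,"y":0,"z":-50,"wx":0,"wy":0,"wz":-30},{"x":0,"y":0,"z":-50,"wx":0,"wy":0,"wz":-40},{"x":0,"y":0,"z":-50,"wx":0,"wy":0,"wz":-50},{"x":0,"y":0,"z":-50,"wx":0,"wy":0,"wz":-60},{"x":0,"y":0,"z":-50,"wx":0,"wy":0,"wz":-70},{"x":0,"y":0,"z":-50,"wx":0,"wy":0,"wz":-80},{"x":0,"y":0,"z":-50,"wx":0,"wy":0,"wz":-90},{"x":0,"y":0,"z":-50,"wx":0,"wy":0,"wz":-100},{"x":0,"y":0,"z":-50,"wx":0,"wy":0,"wz":-110},{"x":0,"y":0,"z":-50,"wx":0,"wy":0,"wz":-120},{"x":0,"y":0,"z":-50,"wx":0,"wy":0,"wz":-130},{"x":0,"y":0,"z":-50,"wx":0,"wy":0,"wz":-140},{"x":0,"y":0,"z":-50,"wx":0,"wy":0,"wz":-150},{"x":0,"y":0,"z":-50,"wx":0,"wy":0,"wz":-160}], hand=0.42)

```text
clock: 63.12
ee_pos: [0.5771, 0.2469, 0.1114]
orientation: [-0.001, 0.098, 0.995, 0.001]
contact_force: [-0.8, 0.2, -0.3]
gripper_width: 0.423
```

```bash
python3 - <<'E'
from h import *
go((578.5,247,110,98.4),(578.5,247,63,98.4))
E
```

```text
t 63.12 pos [577.1 246.9 111.4] theta 78.8 j [-0.48  0.35  0.04  1.65 -0.02  1.13  0.94] w 0.423 F [-0.8  0.2 -0.3]
(578.5, 247, 110, 98.4) {"x":-1.4,"y":0.4,"z":1.4,"wx":0.2,"wy":-0.1,"wz":-19.6}
(578.5, 247, 63, 98.4) {"x":-1.4,"y":0.2,"z":48.4,"wx":0.2,"wy":-0.1,"wz":-19.6}
```

Emit:
servo_tool(rows=[{"x":-1.4,"y":0,"z":1,"wx":0,"wy":0,"wz":-10},{"x":-1.4,"y":0,"z":1,"wx":0,"wy":0,"wz":-19.5},{"x":-1.4,"y":0,"z":5,"wx":0,"wy":0,"wz":-19.5},{"x":-1.4,"y":0,"z":25,"wx":0,"wy":0,"wz":-19.5},{"x":-1.4,"y":0,"z":48,"wx":0,"wy":0,"wz":-19.5},{"x":-1.4,"y":0,"z":48,"wx":0,"wy":0,"wz":-19.5},{"x":-1.4,"y":0,"z":48,"wx":0,"wy":0,"wz":-19.5}])

```text
clock: 64.0
ee_pos: [0.5787, 0.2471, 0.0638]
orientation: [-0.0, -0.069, 0.998, 0.002]
contact_force: [0.7, 0.2, -0.0]
gripper_width: 0.418
```

Emit:
servo_tool(rows=[{"x":0,"y":0,"z":0,"wx":0,"wy":0,"wz":0},{"x":0,"y":0,"z":0,"wx":0,"wy":0,"wz":0},{"x":0,"y":0,"z":0,"wx":0,"wy":0,"wz":0},{"x":0,"y":0,"z":0,"wx":0,"wy":0,"wz":0},{"x":0,"y":0,"z":0,"wx":0,"wy":0,"wz":0},{"x":0,"y":0,"z":0,"wx":0,"wy":0,"wz":4},{"x":0,"y":0,"z":0,"wx":0,"wy":0,"wz":10},{"x":0,"y":0,"z":0,"wx":0,"wy":0,"wz":16},{"x":0,"y":0,"z":0,"wx":0,"wy":0,"wz":22},{"x":0,"y":0,"z":0,"wx":0,"wy":0,"wz":28},{"x":0,"y":0,"z":0,"wx":0,"wy":0,"wz":34},{"x":0,"y":0,"z":0,"wx":0,"wy":0,"wz":40},{"x":0,"y":0,"z":0,"wx":0,"wy":0,"wz":46},{"x":0,"y":0,"z":0,"wx":0,"wy":0,"wz":52},{"x":0,"y":0,"z":0,"wx":0,"wy":0,"wz":58},{"x":0,"y":0,"z":0,"wx":0,"wy":0,"wz":64},{"x":0,"y":0,"z":0,"wx":0,"wy":0,"wz":70},{"x":0,"y":0,"z":0,"wx":0,"wy":0,"wz":75},{"x":0,"y":0,"z":0,"wx":0,"wy":0,"wz":78},{"x":0,"y":0,"z":0,"wx":0,"wy":0,"wz":80}], hand=0, force=40)

```text
clock: 66.5
ee_pos: [0.5786, 0.2469, 0.065]
orientation: [-0.001, 0.589, 0.808, 0.001]
contact_force: [-3.7, 0.6, 6.4]
gripper_width: 0.156
```

Emit:
servo_tool(rows=[{"x":0,"y":0,"z":0,"wx":0,"wy":0,"wz":2},{"x":0,"y":0,"z":0,"wx":0,"wy":0,"wz":4},{"x":0,"y":0,"z":0,"wx":0,"wy":0,"wz":6},{"x":0,"y":0,"z":0,"wx":0,"wy":0,"wz":8},{"x":0,"y":0,"z":0,"wx":0,"wy":0,"wz":10},{"x":0,"y":0,"z":0,"wx":0,"wy":0,"wz":11},{"x":0,"y":0,"z":0,"wx":0,"wy":0,"wz":11}])

```text
clock: 67.38
ee_pos: [0.5786, 0.2468, 0.065]
orientation: [-0.001, 0.661, 0.75, 0.001]
contact_force: [-2.2, -0.6, 9.5]
gripper_width: 0.156
```

```bash
python3 - <<'E'
from h import *
go();print(env.observe()["moment"])
E
```

```text
t 67.38 pos [578.6 246.8  65. ] theta 7.2 j [-0.66  0.41  0.26  1.7  -0.12  1.05 -0.23] w 0.156 F [-2.2 -0.6  9.5]
[-0.29456936  0.4682476   1.41126031]
```

Emit:
servo_tool(rows=[{"x":0,"y":0,"z":0,"wx":0,"wy":0,"wz":0},{"x":0,"y":0,"z":0,"wx":0,"wy":0,"wz":0},{"x":0,"y":0,"z":-25,"wx":0,"wy":0,"wz":0},{"x":0,"y":0,"z":-60,"wx":0,"wy":0,"wz":0},{"x":0,"y":0,"z":-120,"wx":0,"wy":0,"wz":0},{"x":0,"y":-50,"z":-150,"wx":0,"wy":0,"wz":0},{"x":60,"y":-100,"z":-160,"wx":0,"wy":0,"wz":0},{"x":120,"y":-130,"z":-160,"wx":0,"wy":0,"wz":0},{"x":180,"y":-160,"z":-160,"wx":0,"wy":0,"wz":0},{"x":180,"y":-160,"z":-160,"wx":0,"wy":0,"wz":0}], hand=0.42)

```text
clock: 68.62
ee_pos: [0.3944, 0.4094, 0.224]
orientation: [-0.002, 0.661, 0.75, 0.001]
contact_force: [0.8, 0.6, 0.6]
gripper_width: 0.419
```

```bash
python3 - <<'E'
from h import *
go()
c=cam("top");save(c,"t50",None,1.5);save(c,"t51",(85,110,225,270),5)
c=cam("scene");save(c,"s50",None,1.5)
E
```

```text
t 68.62 pos [394.4 409.4 224. ] theta 7.3 j [-0.95  0.15  0.11  1.68 -0.02  1.32 -0.71] w 0.419 F [0.8 0.6 0.6]
```

View pics/t50.png

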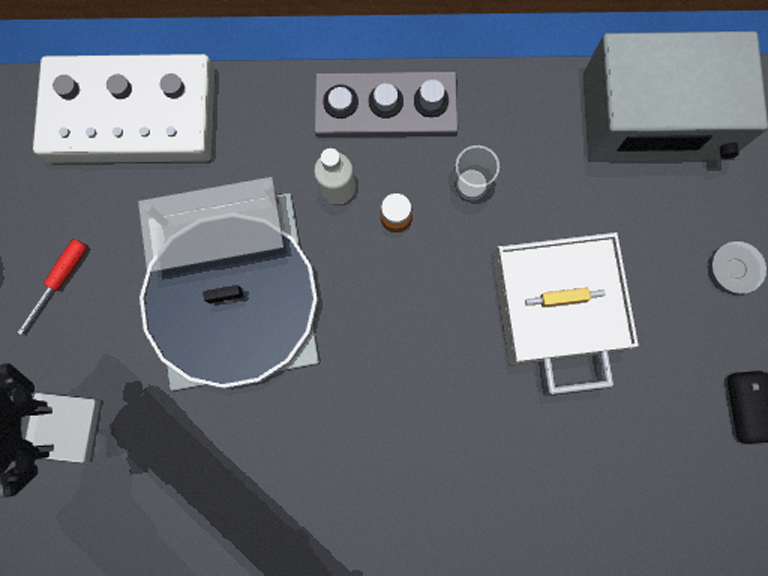

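View pics/t51.png

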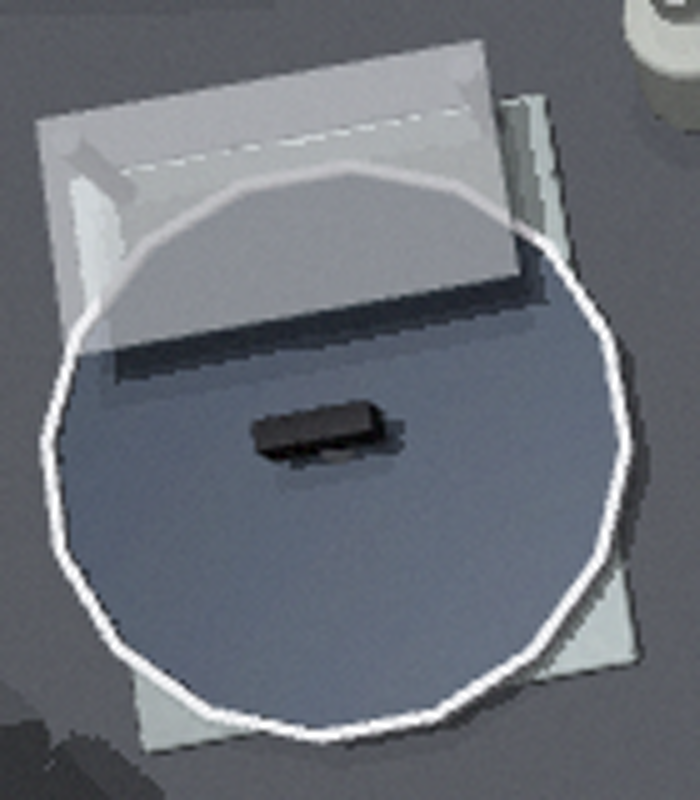

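View pics/s50.png

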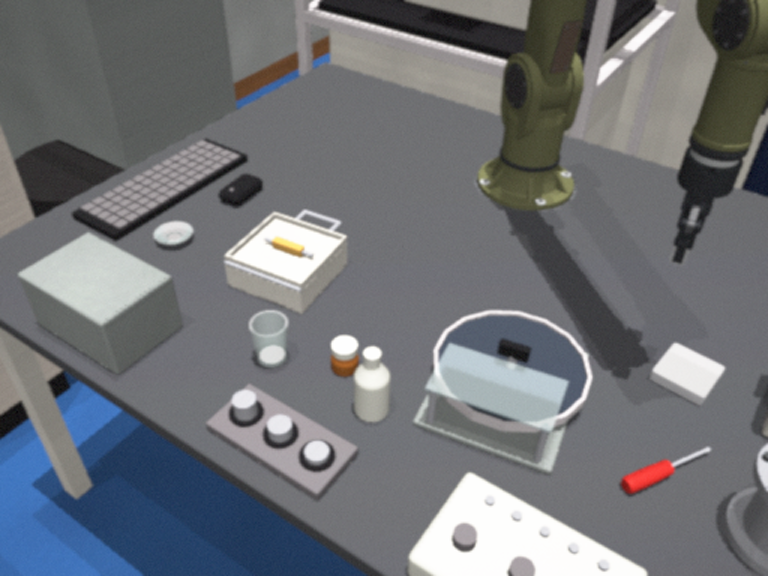

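```bash
python3 - <<'E'
from h import *
print(env.sign_off())
E
```

```text
the job is handed in; nothing more can be done
None
```

The whole job was carried out in the order asked and handed in at about 69 s of robot time, well under the 210 s limit.

- **Carousel, first half turn:** I turned it anticlockwise to the index stop in two grips. It ended on a firm stop, with the knob about 180° on in the picture.
- **Mounts:** I lifted the flap and stood all three mounts from the carousel in the three empty rear pockets. The two mounts already stored in the front corner pockets stayed where they were.
- **Flap and key:** I shut the flap until it pressed on its stop, back at the bar height I first gripped it at. The key lies flat in the middle of the tray, lengthwise along the hinge.
- **Carousel, back again:** I turned the emptied carousel clockwise to its other stop. The last pictures show the knob parallel to the shield edge, and the bottle, jar and beaker where they were.

One check was off ideal: the mount in the rear pocket on the robot's left stands about 8 mm towards the front of its pocket. It is upright and inside the pocket in both camera views, so I left it. After the flap was shut the pockets could no longer be seen, so their last check was just before that.

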